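Load the finishing bowl and hold the run plunger

TASK

Load the bench finishing machine and run it: pick up the aluminium cup, pour all six steel balls from it into the blue bowl onto the tee fitting, and stand the empty cup back upright on the bench. Only then press the black spring-loaded run plunger with the fingertips to the middle of its travel, so that the green band on its stem is at the steel collar, and finish while holding it there, without letting go. Do not press the plunger before the balls are in, and leave the other things on the bench where they are.

Things in the scene. Friction and masses are not known exactly. Their poses are not given: they have to be found in the camera images.
- finisher: bench finishing machine, fixed: grey housing 180 (its x) x 300 (its y) mm, 50 mm high, with an open blue bowl on its +y half and a spring-loaded run plunger on its -y half. Origin: centre of the underside, on the bench; z up. Its front (vents) faces -x
- bowl_floor (a point): centre of the bowl's flat inner floor, 62 mm above the bench. The bowl is round, inner radius about 54 mm at the floor and 74 mm at the rim, 66 mm deep inside, wall 4 mm. The tee fitting lies in it
- bowl_rim (a point): centre of the bowl's mouth, level with the rim, 128 mm above the bench; outer radius of the rim 79 mm; axes as the machine's
- plunger_top (a point): centre of the top of the plunger's black mushroom cap (38 mm across, 12 mm thick), 111 mm above the bench when released; moves with the plunger. Press straight down. Below the cap the stem (20 mm across) shows, from above, a red, a green and a white band, each 10 mm high; the lower end of the white band stands at the top of the steel collar when released
- run_plunger (a joint): travel of the run plunger: 0 released, grows as it is pressed down, 0.030 m fully down. Spring: 3 N at the start of travel, about 6.8 N half way, 10.5 N fully down; springs back when let go. Between 0.010 and 0.020 m the green band is at the collar's top edge
- cup: loose round aluminium cup, 56 mm across at the foot, widening straight to 68 mm at the rim, 70 mm high, wall 3 mm, floor 5 mm, 90 g, no handle; starts upright on the bench with the six balls in it. Origin: centre of the underside; z axis up through the mouth
- tee: pipe tee fitting, 47x60x28 mm, loose, lying in the bowl as the work to be finished. Origin: centre of its underside
- flange: bystander: flat round pipe flange, 90 mm across, 16 mm thick. Origin: centre of the underside
- electrode_box: bystander: flat red box, 32x165x17 mm, long side along its y. Origin: centre of the underside
- ball_1: steel finishing ball 1 of 6, 16 mm across, 17 g, rolls freely. Origin: its centre
- ball_2: steel finishing ball 2 of 6, 16 mm across, 17 g, rolls freely. Origin: its centre
- ball_3: steel finishing ball 3 of 6, 16 mm across, 17 g, rolls freely. Origin: its centre
- ball_4: steel finishing ball 4 of 6, 16 mm across, 17 g, rolls freely. Origin: its centre
- ball_5: steel finishing ball 5 of 6, 16 mm across, 17 g, rolls freely. Origin: its centre
- ball_6: steel finishing ball 6 of 6, 16 mm across, 17 g, rolls freely. Origin: its centre
Not all that is in view belongs to the job. Several things look just like the cup: the one meant starts farthest from the robot's base.

How it is judged:
By the outcome, as a careful person would: the job done as asked, in the order asked, and still so for the second after the job is handed in, while the arm keeps its last pose, push and grip.
It also fails if it takes over 61 s, if anything falls off the work surface, if the arm or the gripper's body presses on something with over 40 N, if the wrist force passes 120 N, or if a joint passes its speed limit or range.

ROBOT

A 6-joint arm with a two-finger parallel gripper is mounted at the origin on a cart in front of the work surface, level with it; the furniture and walls round the work are solid. World frame = base frame: x ahead of the robot, y to its left, z up, the work surface at z = 0. Lengths are in m, angles in rad, forces in N, time in s.
With the tool pointing down it reaches from about 0.225 to 0.875 m from the base axis. Payload 3.4 kg.
Tool frame: the origin (TCP) lies on the centre line of the jaws, within the pads' length; the fingertips stand 25 mm ahead of it and the grasp point (between the pads) lies 6 mm ahead of it (manip.tips_ahead is the distance from the TCP to the fingertips, in m); z points along the fingers, y is the direction in which the jaws open and shut (so a half turn about z gives the same grasp; the last joint's range is limited). The gripper opens to 85 mm and grips with 20 to 120 N. Pads are 22 mm wide; open, the fingers measure 114 mm over their backs; the gripper's body (76 mm by 85 mm) begins 54 mm behind the grasp point. The pads swing forward as they close: fully open they stand 13 mm farther back than shut.
Start: joints at [1.151, 0.276, 1.505, -0, 1.361, -0.121], TCP at [0.169, 0.55, 0.256] pointing down, gripper open.
Joint ranges: [-2.89, 2.89], [-0.75, 2.08], [0.22, 2.7], [-1.18, 4.32], [0.11, 2.71], [-2.7, 2.7]. Speed limits (rad/s): [2.57, 2.57, 3.14, 3.14, 3.14, 3.14].

INTERFACE

Orientations are given as a rotation vector (axis times angle).
In Python, from bench import readout, imaging, ticket, manip gives the robot as it stands.
- The arm moves only by the tool arm_command, never from a script. Its argument "series" is a list of rows, each an object with "xyz": the shift along the tool's x, y, z in cm, a list of three; "yaw": the turn about the tool's z in degrees; "claw": the finger opening in cm, from 0 to 8.54. In form: [{"xyz": [x, y, z], "yaw": yaw, "claw": claw}, ...]. A call has exactly 10 rows; each row is the pose to reach, as a shift and turn from the pose commanded when the call began, along the tool's axes at that moment; what a row does not reach only later rows make up. A row lasts 1/12 s, in which the tool goes at most 41.7 mm and 7.16 degrees, less where a joint would pass 70% of its speed; a pose out of reach is approached as far as the arm can. A call with a gripper value outside its range is refused whole. The fingers move at their own pace and stop on an object; "newtons" is the grip in N (left out, the last holds). Time passes only in rows, so rows that repeat a pose let the fingers close, or fill a call up. It gives the time, the measured TCP pose, the force and the opening at its end, in the units of the state.
- readout.get_state(): the state, without advancing time (a new reading comes with each control period).
- imaging.get_image(name): name is "side" or "top" or "wrist"; returns the picture (384x512x3 uint8, red, green, blue); there is no depth.
- imaging.calibration(name): a dict with "camera_matrix" (3x3 intrinsics, pixels), "R" (3x3) and "t" (3): a world point X has camera coordinates R X + t; the wrist camera has in their place "hand_eye" (4x4, takes a point from camera to tool coordinates, whose origin is the TCP and whose axes are the flange's). Camera axes: x right, y down, z forward; pixel columns grow to the right and rows downward; lengths in m; the calibration is good to about 2 mm. A picture is of the moment at which its call begins: read the wrist's pose just before it. calibration takes no time and is no camera call.
- ticket.close_job(): hands the job in, once; it reports no verdict.
The state is a dict: "time_s": time; "joint_positions": joint angles; "joint_velocities": joint speeds; "tau": joint torques, N m; "ee_pos": TCP position; "tcp_rot": TCP orientation; "contact_force": force on the tool from outside, world axes, zero at the start; "torque": the same for the moment, N m; "width": finger opening in m.
Only numpy, scipy, OpenCV 4.12 (cv2) and the standard library are available. Lean on these libraries where they do the work, as an engineer would, in place of code of your own. Each camera call takes 0.05 s, during which the arm holds its last target.

## Working session

There is one attempt and no reset: what is moved stays moved. The work goes in short steps, Python scripts to look and compute and a tool call to move; the robot and the scene stay as the last step left them, time stands still between calls to the robot, and variables do not carry over. Pictures are saved under pics/ and viewed, and the job is handed in when it is done.

Besides the shell and the picture viewer there is one more tool, called after "Call:" as name([rows], argument=value, ...), one row to a line, values as JSON. arm_command: Moves the arm, as the interface text tells. Its arguments: {"type":"object","properties":{"series":{"type":"array"},"newtons":{"type":"number"}},"required":["series"]}

```bash
mkdir -p pics; ls; python3 - <<'E'
from bench import readout, imaging, ticket, manip
import cv2, numpy as np
print(readout.get_state()); print(manip.tips_ahead)
for n in ["side","top","wrist"]:
    im=imaging.get_image(n); cv2.imwrite(f"pics/{n}0.png",im[:,:,::-1])
    print(n,imaging.calibration(n))
E
```

```text
pics
{'time_s': 0.0, 'joint_positions': array([ 1.15102738e+00,  2.76633900e-01,  1.50611619e+00, -2.86129741e-06,
        1.36071402e+00, -1.20976798e-01]), 'joint_velocities': array([ 0.00097502,  0.00044697,  0.00155451,  0.00177339,  0.00181782,
       -0.00060947]), 'tau': array([-9.20242819e-04, -4.16778266e+01, -2.45801675e+01,  8.90603746e-05,
        1.09728271e-02,  5.66159727e-06]), 'ee_pos': array([0.16905871, 0.54908822, 0.25542424]), 'tcp_rot': array([-4.67522552e-01, -3.10610618e+00,  2.83360161e-03]), 'contact_force': array([-0.29902957, -0.20211035,  0.42328676]), 'torque': array([-0.01159907, -0.03724424, -0.00499606]), 'width': 0.08505302538950867}
0.025
side {'camera_matrix': array([[396.98658939,   0.        , 252.42131585],
       [  0.        , 396.98658939, 192.44266711],
       [  0.        ,   0.        ,   1.        ]]), 'R': array([[-0.9994267 , -0.02707551,  0.02032726],
       [-0.03258769,  0.6064495 , -0.79445393],
       [ 0.00918279, -0.79466088, -0.60698415]]), 't': array([0.54320426, 0.14928179, 1.26616073])}
top {'camera_matrix': array([[427.87207
[... 174 characters left out ...]
2, -0.00720905],
       [-0.98338331,  0.00295085, -0.18151737],
       [ 0.18153367,  0.00678614, -0.98336131]]), 't': array([-0.08447882,  0.55164561,  1.19325858])}
wrist {'camera_matrix': array([[266.80564419,   0.        , 256.471722  ],
       [  0.        , 266.80564419, 192.14128709],
       [  0.        ,   0.        ,   1.        ]]), 'hand_eye': array([[ 2.19984490e-04, -9.60783968e-01, -2.77297887e-01,
         7.13951453e-02],
       [ 9.99999803e-01,  4.85539715e-05,  6.25084351e-04,
         4.08982448e-04],
       [-5.87107109e-04, -2.77297970e-01,  9.60783790e-01,
        -1.17569506e-01],
       [ 0.00000000e+00,  0.00000000e+00,  0.00000000e+00,
         1.00000000e+00]])}
```

View pics/side0.png

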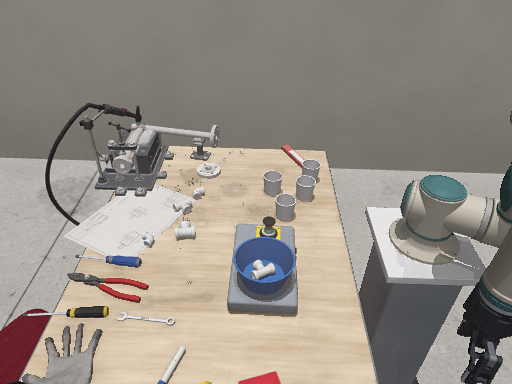

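View pics/top0.png

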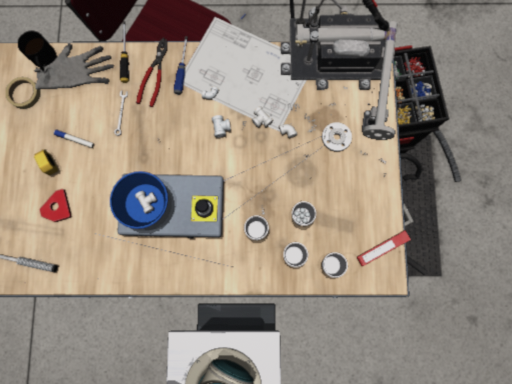

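View pics/wrist0.png

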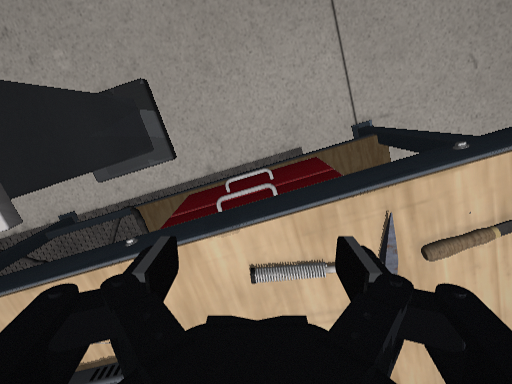

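The top view shows four cups at about (257,229), (303,215), (295,255) and (334,265). Balls seem to be only in the one at (303,215). The bowl is at (140,200) and the plunger at (205,208). Next I measure these.

```bash
cat > h.py <<'E'
import numpy as np, cv2
from bench import readout, imaging
from scipy.spatial.transform import Rotation as Ro
def ray(n,u,v):
    c=imaging.calibration(n);K=c["camera_matrix"]
    if n=="wrist": raise 0
    d=c["R"].T@np.linalg.solve(K,[u,v,1.]); o=-c["R"].T@c["t"]; return o,d
def onz(n,u,v,z):
    o,d=ray(n,u,v); return o+d*(z-o[2])/d[2]
def proj(n,X):
    c=imaging.calibration(n);p=c["camera_matrix"]@(c["R"]@np.asarray(X,float)+c["t"]);return p[:2]/p[2]
def tri(a,b):
    (o1,d1),(o2,d2)=a,b
    A=np.stack([d1,-d2],1);s=np.linalg.lstsq(A,o2-o1,rcond=None)[0]
    p,q=o1+s[0]*d1,o2+s[1]*d2; return (p+q)/2,np.linalg.norm(p-q)
E
python3 - <<'E'
from h import *
t=cv2.imread("pics/top0.png"); s=cv2.imread("pics/side0.png")
cv2.imwrite("pics/topz.png",cv2.resize(t[150:300,90:420],None,fx=2.4,fy=2.4,interpolation=cv2.INTER_CUBIC))
cv2.imwrite("pics/sidez.png",cv2.resize(s[140:320,215:345],None,fx=3.3,fy=3.3,interpolation=cv2.INTER_CUBIC))
for uv in [(257,229),(303,215),(295,255),(334,265)]:
    p=onz("top",*uv,.07); print(uv,p,np.hypot(*p[:2]), proj("side",p))
print("bowl",onz("top",140,201,.128),"plunger",onz("top",204.5,208,.111))
for uv in [(118,235),(222,236),(223,177)]: print(uv,onz("top",*uv,.05))
E
```

```text
(257, 229) [ 0.43573678 -0.09670228  0.07      ] 0.446338295303221 [286.43126172 198.78015412]
(303, 215) [ 0.47499558 -0.22681856  0.07      ] 0.5263719822034433 [273.85806808 175.70852746]
(295, 255) [ 0.36324183 -0.20205369  0.07      ] 0.41565649531898424 [305.94072626 180.79759785]
(334, 265) [ 0.33568584 -0.30930225  0.07      ] 0.4564568602325132 [311.05985498 164.17716401]
bowl [0.5071432  0.22060908 0.128     ] plunger [0.48991016 0.0471568  0.111     ]
(118, 235) [0.42134669 0.30048036 0.05      ]
(222, 236) [0.41784003 0.00311156 0.05      ]
(223, 177) [0.58985349 0.00216866 0.05      ]
```

View pics/topz.png

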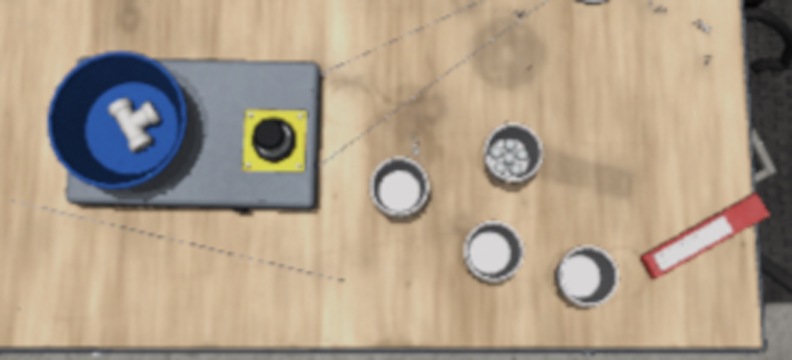

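View pics/sidez.png

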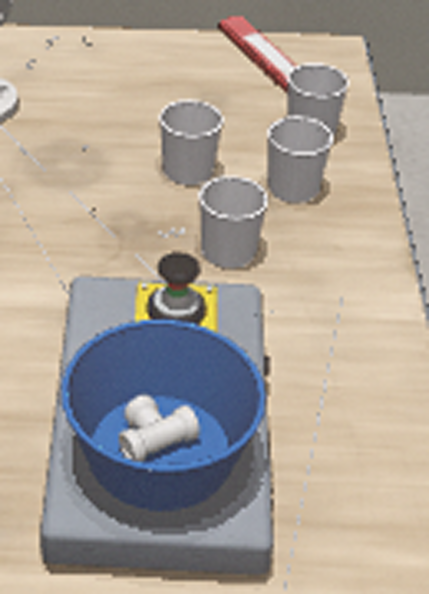

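```bash
python3 - <<'E'
from h import *
t=cv2.imread("pics/top0.png"); s=cv2.imread("pics/side0.png")
R=Ro.from_rotvec([-4.67522552e-01,-3.10610618e+00,2.83360161e-03]).as_matrix(); print(R.round(3))
# bowl
for n,im in(("top",t),("side",s)):
    hsv=cv2.cvtColor(im,cv2.COLOR_BGR2HSV)
    m=cv2.inRange(hsv,(100,110,30),(125,255,255))
    cs=cv2.findContours(m,cv2.RETR_EXTERNAL,cv2.CHAIN_APPROX_NONE)[0];c=max(cs,key=cv2.contourArea)
    h=cv2.convexHull(c)
    e=cv2.fitEllipse(h); print(n,"bowl",e,onz(n,*e[0],.128),cv2.boundingRect(c))
    if n=="top":
        P=np.array([onz(n,u,v,.128)[:2] for (u,v) in h[:,0]+0.]); 
        A=np.c_[2*P,np.ones(len(P))];q=np.linalg.lstsq(A,(P**2).sum(1),rcond=None)[0];print("circle",q[:2],np.sqrt(q[2]+q[:2]@q[:2]))
    # plunger: dark blob
    x0,y0,x1,y1=(190,195,220,222) if n=="top" else (255,210,285,240)
    d=cv2.inRange(cv2.cvtColor(im,cv2.COLOR_BGR2GRAY),0,45)[y0:y1,x0:x1]
    k,l,st,ce=cv2.connectedComponentsWithStats(d); 
    for i in range(1,k):
        if st[i,4]>15: print(n,"dark",st[i]+[x0,y0,0,0,0],ce[i]+[x0,y0], onz(n,*(ce[i]+[x0,y0]),.105))
    y=cv2.inRange(hsv,(22,120,100),(35,255,255)); k,l,st,ce=cv2.connectedComponentsWithStats(y)
    for i in range(1,k):
        if st[i,4]>80: print("yellow",st[i],onz(n,st[i,0]+st[i,2]/2-.5,st[i,1]+st[i,3]/2-.5,.05))
cv2.imwrite("pics/z1.png",np.hstack([cv2.resize(t[190:240,280:330],(400,400),interpolation=cv2.INTER_CUBIC),cv2.resize(t[185:235,180:230],(400,400),interpolation=cv2.INTER_CUBIC)]))
cv2.imwrite("pics/z2.png",np.hstack([cv2.resize(s[160:210,250:300],(400,400),interpolation=cv2.INTER_CUBIC),cv2.resize(s[205:255,245:295],(400,400),interpolation=cv2.INTER_CUBIC)]))
E
```

```text
[[-0.956  0.294 -0.001]
 [ 0.294  0.956 -0.002]
 [ 0.    -0.002 -1.   ]]
top bowl ((138.74403381347656, 199.7652587890625), (56.236572265625, 58.4698486328125), 50.869014739990234) [0.51054559 0.22418287 0.128     ] (110, 172, 58, 57)
circle [0.51149011 0.22420822] 0.07838816347735869
top dark [196 200  13  12 122] [201.95081967 205.73770492] [0.49707559 0.05504603 0.105     ]
top dark [203 208   9   9  16] [207.9375 213.1875] [0.47633703 0.03815193 0.105     ]
yellow [ 34 151  18  21 218] [0.63990409 0.53617328 0.05      ]
yellow [191 196  27  25 337] [0.49853377 0.05602236 0.05      ]
side bowl ((264.0445861816406, 259.45849609375), (45.689918518066406, 61.38922119140625), 93.66653442382812) [0.51028804 0.23015895 0.128     ] (234, 237, 61, 46)
```

View pics/z1.png

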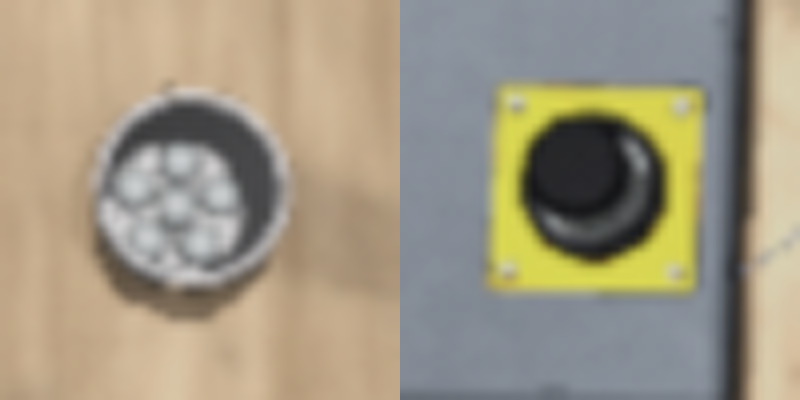

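View pics/z2.png

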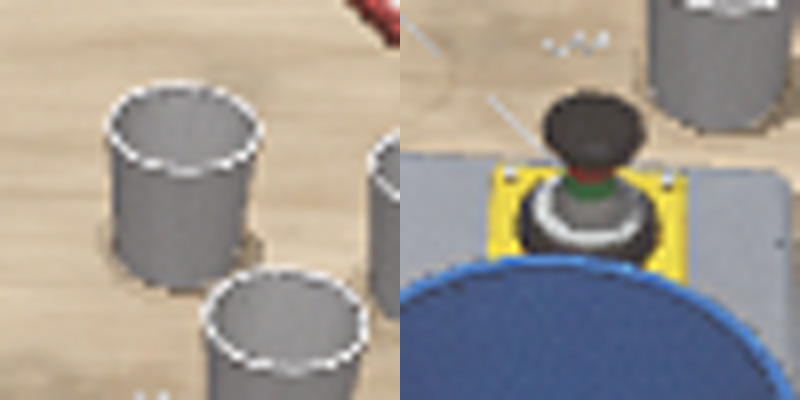

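```bash
python3 - <<'E'
from h import *
print("cup",onz("top",303.5,213.1,.07),onz("side",272.6,175.4,.07),tri(ray("top",303.5,213.1),ray("side",272.6,175.4)))
print("pl",onz("top",202,205.5,.111),onz("side",268.8,220,.111))
print("plate+z", onz("top",204,208,.05))
E
```

```text
cup [ 0.48039717 -0.22835485  0.07      ] [ 0.47943681 -0.22848104  0.07      ] (array([ 0.4799025 , -0.22824935,  0.07027377]), np.float64(0.0009215462318011293))
pl [0.49685405 0.05415737 0.111     ] [0.49643144 0.05836023 0.111     ]
plate+z [0.49853377 0.05602236 0.05      ]
```

Call:
arm_command([
  {"xyz": [-5, -6.2, 0], "yaw": -2, "claw": 8.54},
  {"xyz": [-10, -12.4, 0], "yaw": -5, "claw": 8.54},
  {"xyz": [-15, -18.6, 0], "yaw": -8, "claw": 8.54},
  {"xyz": [-20, -25, 0], "yaw": -11, "claw": 8.54},
  {"xyz": [-25, -31, 0], "yaw": -14, "claw": 8.54},
  {"xyz": [-30, -37, 0], "yaw": -17.1, "claw": 8.54},
  {"xyz": [-35, -43.3, 0], "yaw": -17.1, "claw": 8.54},
  {"xyz": [-40, -49.5, 0], "yaw": -17.1, "claw": 8.54},
  {"xyz": [-46, -57, 0], "yaw": -17.1, "claw": 8.54},
  {"xyz": [-52.6, -65.1, 0], "yaw": -17.1, "claw": 8.54},
], newtons=30)

```text
time_s: 0.98
ee_pos: [0.3239, 0.1608, 0.2564]
tcp_rot: [-0.0, 3.141, 0.0]
contact_force: [1.9, 0.2, -0.1]
width: 0.0853
```

Call:
arm_command([
  {"xyz": [-1.56, -3.9, 0.5], "yaw": 0, "claw": 8.54},
  {"xyz": [-3.1, -7.8, 1.0], "yaw": 0, "claw": 8.54},
  {"xyz": [-4.7, -11.7, 1.5], "yaw": 0, "claw": 8.54},
  {"xyz": [-6.2, -15.6, 2.0], "yaw": 0, "claw": 8.54},
  {"xyz": [-7.8, -19.5, 2.5], "yaw": 0, "claw": 8.54},
  {"xyz": [-9.4, -23.4, 3.0], "yaw": 0, "claw": 8.54},
  {"xyz": [-11, -27.3, 4], "yaw": 0, "claw": 8.54},
  {"xyz": [-12.5, -31, 5], "yaw": 0, "claw": 8.54},
  {"xyz": [-14, -35, 6], "yaw": 0, "claw": 8.54},
  {"xyz": [-15.6, -38.9, 7], "yaw": 0, "claw": 8.54},
])

```text
time_s: 1.82
ee_pos: [0.4766, -0.2204, 0.1876]
tcp_rot: [-0.002, -3.141, -0.001]
contact_force: [0.4, 0.5, -0.5]
width: 0.0855
```

Call:
arm_command([
  {"xyz": [0, 0, 0], "yaw": 0, "claw": 8.54},
  {"xyz": [0, 0, 0], "yaw": 0, "claw": 8.54},
  {"xyz": [0, 0, 0], "yaw": 0, "claw": 8.54},
  {"xyz": [0, 0, 0], "yaw": 0, "claw": 8.54},
  {"xyz": [0, 0, 0], "yaw": 0, "claw": 8.54},
  {"xyz": [0, 0, 0], "yaw": 0, "claw": 8.54},
  {"xyz": [0, 0, 0], "yaw": 0, "claw": 8.54},
  {"xyz": [0, 0, 0], "yaw": 0, "claw": 8.54},
  {"xyz": [0, 0, 0], "yaw": 0, "claw": 8.54},
  {"xyz": [0, 0, 0], "yaw": 0, "claw": 8.54},
])

```text
time_s: 2.65
ee_pos: [0.4766, -0.2181, 0.1885]
tcp_rot: [0.0, 3.141, -0.0]
contact_force: [-0.1, -0.6, -0.1]
width: 0.0857
```

```bash
python3 - <<'E'
from h import *
st=readout.get_state(); print(st["time_s"],st["ee_pos"],st["tcp_rot"],st["joint_positions"])
im=imaging.get_image("wrist")[:,:,::-1]; cv2.imwrite("pics/w1.png",im)
E
```

```text
2.65 [ 0.47662528 -0.21808982  0.18851504] [ 3.38996648e-05  3.14126680e+00 -1.11753699e-04] [-5.62000482e-01  2.48396236e-01  1.72114362e+00  1.23101220e-04
  1.17173915e+00 -2.13282304e+00]
```

View pics/w1.png

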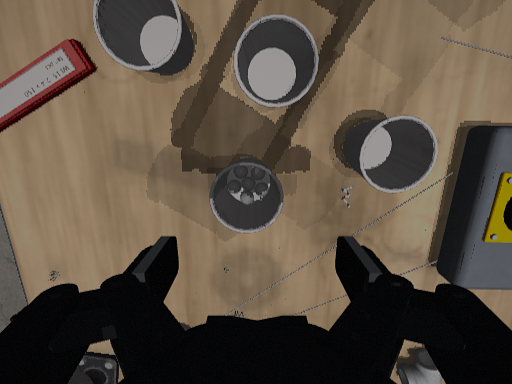

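```bash
python3 - <<'E'
from h import *
st=readout.get_state(); R=Ro.from_rotvec(st["tcp_rot"]).as_matrix()
c=imaging.calibration("wrist");H=c["hand_eye"]
for uv in [(246.5,196),(210.5,196),(283,196)]:
    d=R@H[:3,:3]@np.linalg.solve(c["camera_matrix"],[*uv,1.]); o=st["ee_pos"]+R@H[:3,3]
    print(o+d*(.07-o[2])/d[2])
E
```

```text
[ 0.47725621 -0.22660408  0.07      ]
[ 0.47725083 -0.25988479  0.07      ]
[ 0.47726166 -0.19285476  0.07      ]
```

Call:
arm_command([
  {"xyz": [-0.2, -0.93, 1], "yaw": 0, "claw": 8.54},
  {"xyz": [-0.2, -0.93, 3], "yaw": 0, "claw": 8.54},
  {"xyz": [-0.2, -0.93, 5], "yaw": 0, "claw": 8.54},
  {"xyz": [-0.2, -0.93, 7], "yaw": 0, "claw": 8.54},
  {"xyz": [-0.2, -0.93, 9], "yaw": 0, "claw": 8.54},
  {"xyz": [-0.2, -0.93, 11], "yaw": 0, "claw": 8.54},
  {"xyz": [-0.2, -0.93, 12], "yaw": 0, "claw": 8.54},
  {"xyz": [-0.2, -0.93, 12.6], "yaw": 0, "claw": 8.54},
  {"xyz": [-0.2, -0.93, 12.6], "yaw": 0, "claw": 8.54},
  {"xyz": [-0.2, -0.93, 12.6], "yaw": 0, "claw": 8.54},
])

```text
time_s: 3.53
ee_pos: [0.479, -0.2281, 0.0625]
tcp_rot: [0.001, 3.141, -0.0]
contact_force: [1.0, -0.2, -0.9]
width: 0.0854
```

```bash
python3 - <<'E'
from h import *
print(readout.get_state()["ee_pos"])
w=imaging.get_image("wrist")[:,:,::-1]; s=imaging.get_image("side")[:,:,::-1]
z=cv2.resize(s[100:220,210:340],None,fx=2.5,fy=3.2,interpolation=cv2.INTER_CUBIC)
cv2.imwrite("pics/c2.png",np.hstack([cv2.resize(w,(455,384)),cv2.resize(z,(345,384))]))
E
```

```text
[ 0.47898679 -0.22805865  0.06250322]
```

View pics/c2.png

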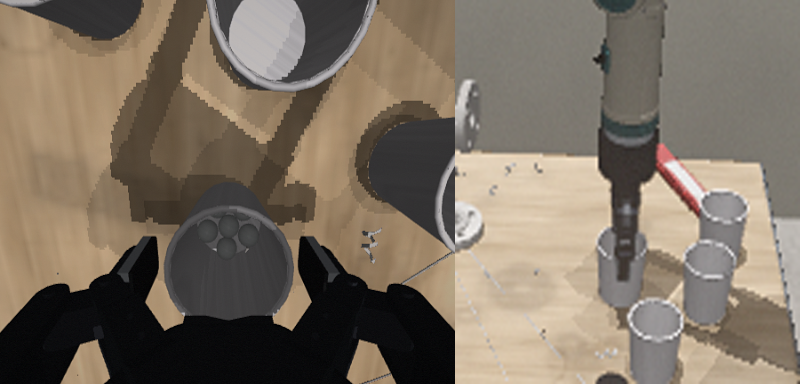

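The cup's rim sits centred between the open pads, and the balls are visible inside. I'll close and lift.

Call:
arm_command([
  {"xyz": [0, 0, 0], "yaw": 0, "claw": 6.0},
  {"xyz": [0, 0, 0], "yaw": 0, "claw": 6.0},
  {"xyz": [0, 0, 0], "yaw": 0, "claw": 6.0},
  {"xyz": [0, 0, 0], "yaw": 0, "claw": 6.0},
  {"xyz": [0, 0, 0], "yaw": 0, "claw": 6.0},
  {"xyz": [0, 0, 0], "yaw": 0, "claw": 6.0},
  {"xyz": [0, 0, -0.5], "yaw": 0, "claw": 6.0},
  {"xyz": [0, 0, -1], "yaw": 0, "claw": 6.0},
  {"xyz": [0, 0, -2], "yaw": 0, "claw": 6.0},
  {"xyz": [0, 0, -3], "yaw": 0, "claw": 6.0},
], newtons=30)

```text
time_s: 4.47
ee_pos: [0.4784, -0.2275, 0.0931]
tcp_rot: [-0.001, -3.141, -0.001]
contact_force: [-0.7, 0.5, -1.3]
width: 0.0665
```

```bash
python3 - <<'E'
from h import *
st=readout.get_state();print(st["ee_pos"],st["width"],st["contact_force"])
w=imaging.get_image("wrist")[:,:,::-1]; s=imaging.get_image("side")[:,:,::-1]
z=cv2.resize(s[100:220,210:340],None,fx=2.5,fy=3.2,interpolation=cv2.INTER_CUBIC)
cv2.imwrite("pics/c3.png",np.hstack([cv2.resize(w,(455,384)),cv2.resize(z,(345,384))]))
E
```

```text
[ 0.47839652 -0.22748479  0.09305883] 0.06647542938334206 [-0.74223072  0.52831018 -1.34164773]
```

View pics/c3.png

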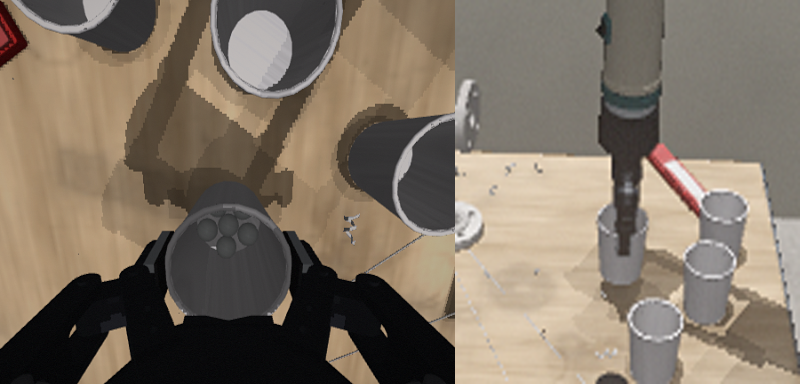

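Call:
arm_command([
  {"xyz": [0, 0, -1.5], "yaw": 0, "claw": 6.0},
  {"xyz": [0, 0, -4], "yaw": 0, "claw": 6.0},
  {"xyz": [0, 0, -7], "yaw": 0, "claw": 6.0},
  {"xyz": [0, 0, -10], "yaw": 0, "claw": 6.0},
  {"xyz": [0, 0.5, -13], "yaw": 0, "claw": 6.0},
  {"xyz": [0.3, 1.5, -15], "yaw": 0, "claw": 6.0},
  {"xyz": [0.8, 3.5, -16], "yaw": 0, "claw": 6.0},
  {"xyz": [1.2, 5.8, -16], "yaw": 0, "claw": 6.0},
  {"xyz": [1.7, 8.3, -16], "yaw": 0, "claw": 6.0},
  {"xyz": [2.2, 10.8, -16], "yaw": 0, "claw": 6.0},
])

```text
time_s: 5.4
ee_pos: [0.4561, -0.1187, 0.2526]
tcp_rot: [0.002, 3.141, 0.0]
contact_force: [0.7, 0.9, -1.4]
width: 0.0667
```

Call:
arm_command([
  {"xyz": [0.5, 2.5, 0], "yaw": 0, "claw": 6.0},
  {"xyz": [1.1, 5.3, 0], "yaw": 0, "claw": 6.0},
  {"xyz": [1.7, 8.3, 0], "yaw": 0, "claw": 6.0},
  {"xyz": [2.4, 11.3, 0], "yaw": 0, "claw": 6.0},
  {"xyz": [3, 14.5, 0], "yaw": 0, "claw": 6.0},
  {"xyz": [3.6, 17.5, 0], "yaw": 0, "claw": 6.0},
  {"xyz": [4.2, 20.5, 0], "yaw": 0, "claw": 6.0},
  {"xyz": [4.9, 23.7, 0], "yaw": 0, "claw": 6.0},
  {"xyz": [5.5, 26.8, 0], "yaw": 0, "claw": 6.0},
  {"xyz": [6, 29, 0], "yaw": 0, "claw": 6.0},
])

```text
time_s: 6.23
ee_pos: [0.3957, 0.1727, 0.2525]
tcp_rot: [-0.001, 3.142, 0.002]
contact_force: [1.0, -0.4, -1.7]
width: 0.0663
```

Call:
arm_command([
  {"xyz": [0.5, 1.5, 0], "yaw": 0, "claw": 6.0},
  {"xyz": [1, 3, 0], "yaw": 0, "claw": 6.0},
  {"xyz": [1.2, 4.3, 0], "yaw": 0, "claw": 6.0},
  {"xyz": [1.2, 5, 1], "yaw": 0, "claw": 6.0},
  {"xyz": [1.2, 5, 2.5], "yaw": 0, "claw": 6.0},
  {"xyz": [1.2, 5, 4], "yaw": 0, "claw": 6.0},
  {"xyz": [1.2, 5, 5.5], "yaw": 0, "claw": 6.0},
  {"xyz": [1.2, 5, 7], "yaw": 0, "claw": 6.0},
  {"xyz": [1.2, 5, 7.5], "yaw": 0, "claw": 6.0},
  {"xyz": [1.2, 5, 7.5], "yaw": 0, "claw": 6.0},
], newtons=25)

```text
time_s: 7.07
ee_pos: [0.3836, 0.2197, 0.1757]
tcp_rot: [-0.001, -3.138, 0.002]
contact_force: [0.5, 0.3, -1.8]
width: 0.0667
```

```bash
cat > look.py <<'E'
from h import *
import sys
st=readout.get_state();print(st["time_s"],st["ee_pos"],st["width"],st["contact_force"])
w=imaging.get_image("wrist")[:,:,::-1]; s=imaging.get_image("side")[:,:,::-1]
z=cv2.resize(s[150:330,190:350],(400,450),interpolation=cv2.INTER_CUBIC)
cv2.imwrite(f"pics/{sys.argv[1]}.png",np.hstack([cv2.resize(w,(400,450)),z]))
E
python3 look.py d1
```

```text
7.0667 [0.38362013 0.21966833 0.17567723] 0.06673357873608911 [ 0.49022657  0.32876016 -1.81196384]
```

View pics/d1.png

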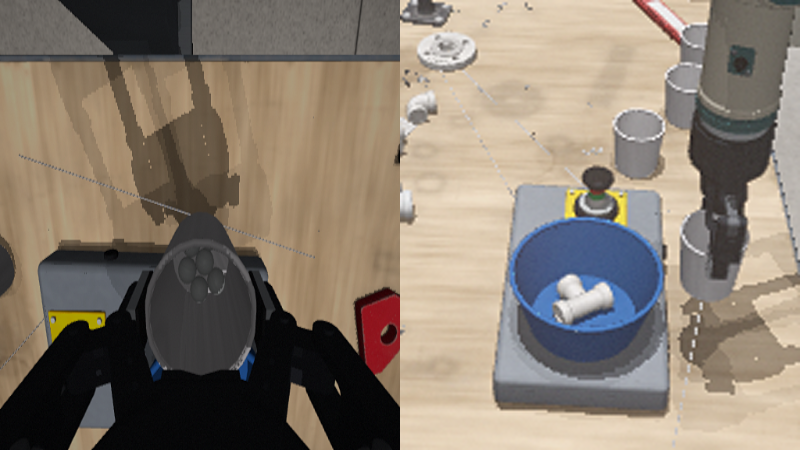

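Call:
arm_command([
  {"xyz": [-1, 0.4, 0], "yaw": 0, "claw": 6.0},
  {"xyz": [-1.6, 0.4, 0], "yaw": 0, "claw": 6.0},
  {"xyz": [-2.0, 0.4, 0], "yaw": 0, "claw": 6.0},
  {"xyz": [-2.4, 0.4, 0], "yaw": 0, "claw": 6.0},
  {"xyz": [-2.8, 0.4, 0], "yaw": 0, "claw": 6.0},
  {"xyz": [-3.2, 0.4, 0], "yaw": 0, "claw": 6.0},
  {"xyz": [-3.5, 0.4, 0], "yaw": 0, "claw": 6.0},
  {"xyz": [-3.8, 0.4, 0], "yaw": 0, "claw": 6.0},
  {"xyz": [-4.0, 0.4, 0], "yaw": 0, "claw": 6.0},
  {"xyz": [-4.0, 0.4, 0], "yaw": 0, "claw": 6.0},
], newtons=20)

```text
time_s: 8.0
ee_pos: [0.4255, 0.2243, 0.1777]
tcp_rot: [0.001, 3.141, -0.0]
contact_force: [-3.6, -1.9, 4.6]
width: 0.0667
```

```bash
python3 look.py d2
```

```text
8.0 [0.42545962 0.22425745 0.17771014] 0.06674421268579794 [-3.63307795 -1.87445241  4.60797349]
```

View pics/d2.png

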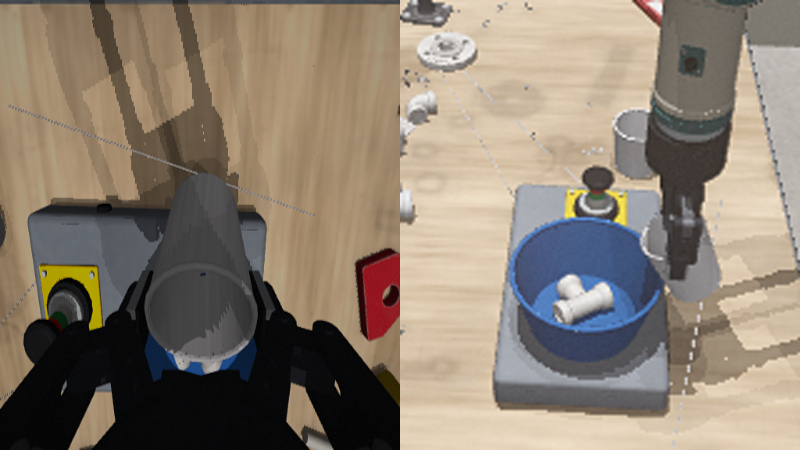

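Call:
arm_command([
  {"xyz": [-0.4, 0, 0], "yaw": 0, "claw": 6.0},
  {"xyz": [-0.8, 0, 0], "yaw": 0, "claw": 6.0},
  {"xyz": [-1.2, 0, 0], "yaw": 0, "claw": 6.0},
  {"xyz": [-1.6, 0, 0], "yaw": 0, "claw": 6.0},
  {"xyz": [-2.0, 0, 0], "yaw": 0, "claw": 6.0},
  {"xyz": [-2.4, 0, 0], "yaw": 0, "claw": 6.0},
  {"xyz": [-2.8, 0, 0.1], "yaw": 0, "claw": 6.0},
  {"xyz": [-3.2, 0, 0.3], "yaw": 0, "claw": 6.0},
  {"xyz": [-3.6, 0, 0.5], "yaw": 0, "claw": 6.0},
  {"xyz": [-4.0, 0, 0.8], "yaw": 0, "claw": 6.0},
])

```text
time_s: 8.93
ee_pos: [0.4663, 0.2249, 0.1696]
tcp_rot: [0.001, 3.139, 0.002]
contact_force: [-1.7, -0.1, 2.8]
width: 0.0662
```

```bash
python3 look.py d3
```

```text
8.9333 [0.46633315 0.22489907 0.16964027] 0.06617371175526277 [-1.67919543 -0.10111694  2.76413642]
```

View pics/d3.png

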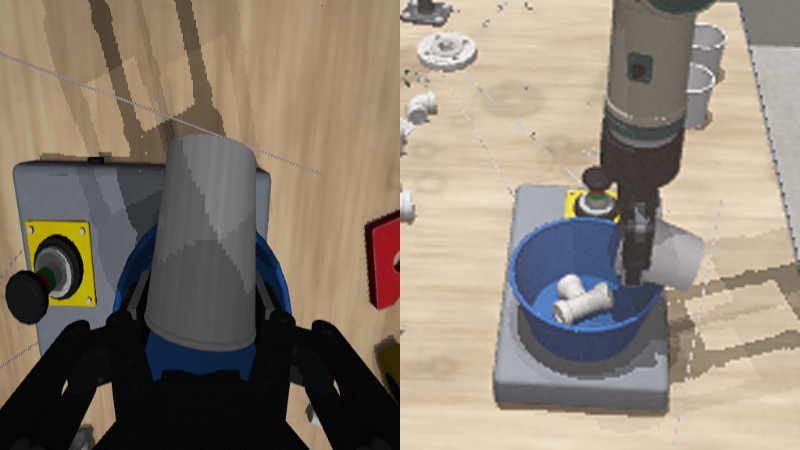

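Call:
arm_command([
  {"xyz": [-0.3, 0, 0.3], "yaw": 0, "claw": 6.0},
  {"xyz": [-0.5, 0, 0.6], "yaw": 0, "claw": 6.0},
  {"xyz": [-0.7, 0, 0.9], "yaw": 0, "claw": 6.0},
  {"xyz": [-0.9, 0, 1.2], "yaw": 0, "claw": 6.0},
  {"xyz": [-1.1, 0, 1.5], "yaw": 0, "claw": 6.0},
  {"xyz": [-1.3, 0, 1.8], "yaw": 0, "claw": 6.0},
  {"xyz": [-1.5, 0, 2.0], "yaw": 0, "claw": 6.0},
  {"xyz": [-1.6, 0, 2.2], "yaw": 0, "claw": 6.0},
  {"xyz": [-1.8, 0, 2.4], "yaw": 0, "claw": 6.0},
  {"xyz": [-1.8, 0, 2.4], "yaw": 0, "claw": 6.0},
])

```text
time_s: 9.87
ee_pos: [0.4849, 0.2257, 0.146]
tcp_rot: [0.002, 3.137, 0.005]
contact_force: [2.4, 3.6, 4.2]
width: 0.0655
```

```bash
python3 look.py d4
```

```text
9.8667 [0.48494508 0.22573758 0.1460213 ] 0.0654912782650131 [2.4310835  3.6223322  4.17073093]
```

View pics/d4.png

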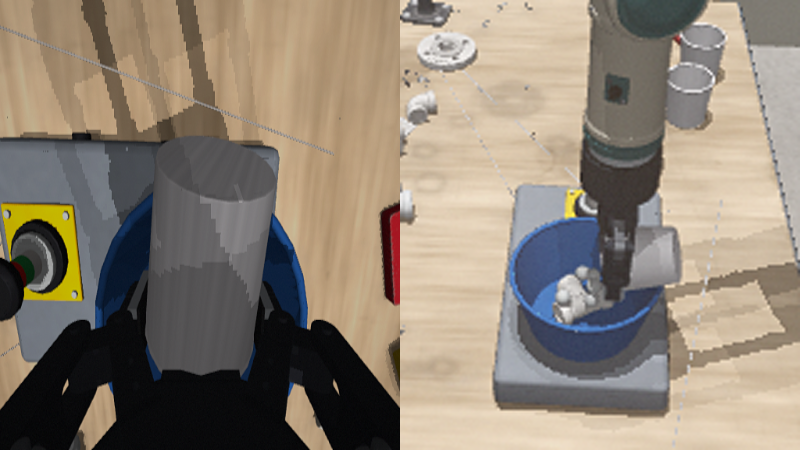

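Call:
arm_command([
  {"xyz": [0, 0, 0], "yaw": 0, "claw": 6.0},
  {"xyz": [0, 0, 0], "yaw": 0, "claw": 6.0},
  {"xyz": [0, 0, 0], "yaw": 0, "claw": 6.0},
  {"xyz": [0, 0, -1], "yaw": 0, "claw": 6.0},
  {"xyz": [0, 0, -2.5], "yaw": 0, "claw": 6.0},
  {"xyz": [0, 0, -4], "yaw": 0, "claw": 6.0},
  {"xyz": [0, 0, -6], "yaw": 0, "claw": 6.0},
  {"xyz": [0, 0, -8], "yaw": 0, "claw": 6.0},
  {"xyz": [0, 0, -10], "yaw": 0, "claw": 6.0},
  {"xyz": [0, 0, -12], "yaw": 0, "claw": 6.0},
])

```text
time_s: 10.8
ee_pos: [0.4812, 0.223, 0.2654]
tcp_rot: [0.0, -3.138, 0.005]
contact_force: [0.9, -0.6, -1.1]
width: 0.0657
```

```bash
python3 look.py d5
```

```text
10.8 [0.48119653 0.22298697 0.26544422] 0.06573851362807112 [ 0.93762592 -0.63641878 -1.07505103]
```

View pics/d5.png

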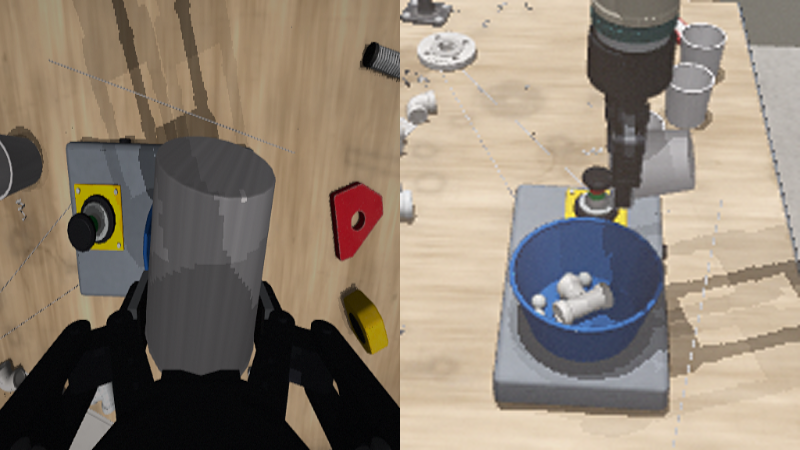

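Most of the balls are in the bowl, and friction is holding the cup at about 105° of tilt. To bring it upright, I'll push its foot face against the outside of the bowl rim on the far (+x) side.

Call:
arm_command([
  {"xyz": [-1, 0, 0], "yaw": 0, "claw": 6.0},
  {"xyz": [-3, 0, 0], "yaw": 0, "claw": 6.0},
  {"xyz": [-5.5, 0, 0], "yaw": 0, "claw": 6.0},
  {"xyz": [-8, 0, 0], "yaw": 0, "claw": 6.0},
  {"xyz": [-10.5, 0, 0], "yaw": 0, "claw": 6.0},
  {"xyz": [-13, 0, 0], "yaw": 0, "claw": 6.0},
  {"xyz": [-15.5, 0, 0], "yaw": 0, "claw": 6.0},
  {"xyz": [-18, 0, 0], "yaw": 0, "claw": 6.0},
  {"xyz": [-19.6, 0, 0], "yaw": 0, "claw": 6.0},
  {"xyz": [-20, 0, 0], "yaw": 0, "claw": 6.0},
])

```text
time_s: 11.73
ee_pos: [0.685, 0.2231, 0.2612]
tcp_rot: [-0.002, -3.138, 0.003]
contact_force: [-0.1, 0.1, -1.0]
width: 0.0655
```

```bash
cat > look2.py <<'E'
from h import *
import sys
st=readout.get_state();print(st["time_s"],st["ee_pos"],st["width"],st["contact_force"])
w=imaging.get_image("top")[:,:,::-1]; s=imaging.get_image("side")[:,:,::-1]
z=cv2.resize(s[130:330,170:330],(400,500),interpolation=cv2.INTER_CUBIC)
a=cv2.resize(w[140:260,90:190],(400,500),interpolation=cv2.INTER_CUBIC)
cv2.imwrite(f"pics/{sys.argv[1]}.png",np.hstack([a,z]))
E
python3 look2.py e1
```

```text
11.7333 [0.68498175 0.22308669 0.26124279] 0.06545724205454258 [-0.0678631   0.11724895 -1.04485939]
```

View pics/e1.png

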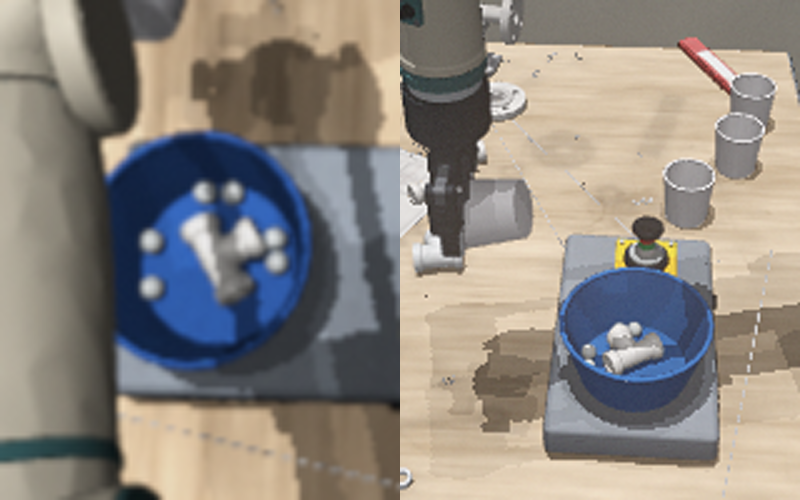

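All six balls are in the bowl: in the crop they sit at (204,190), (232,190), (151,240), (151,288), (275,237) and (275,262). I'll lower the cup beside the rim.

Call:
arm_command([
  {"xyz": [0, 0.1, 1], "yaw": 0, "claw": 6.0},
  {"xyz": [0, 0.1, 3], "yaw": 0, "claw": 6.0},
  {"xyz": [0, 0.1, 5.5], "yaw": 0, "claw": 6.0},
  {"xyz": [0, 0.1, 8], "yaw": 0, "claw": 6.0},
  {"xyz": [0, 0.1, 10.5], "yaw": 0, "claw": 6.0},
  {"xyz": [0, 0.1, 12.5], "yaw": 0, "claw": 6.0},
  {"xyz": [0, 0.1, 13], "yaw": 0, "claw": 6.0},
  {"xyz": [1, 0.1, 13], "yaw": 0, "claw": 6.0},
  {"xyz": [2, 0.1, 13], "yaw": 0, "claw": 6.0},
  {"xyz": [2.3, 0.1, 13], "yaw": 0, "claw": 6.0},
])

```text
time_s: 12.67
ee_pos: [0.6576, 0.2256, 0.1362]
tcp_rot: [0.0, -3.141, -0.0]
contact_force: [-0.5, 0.1, -0.5]
width: 0.0653
```

```bash
python3 look2.py e2
```

```text
12.6667 [0.65755424 0.22555612 0.13619615] 0.06528627289339906 [-0.51663766  0.14827858 -0.53578151]
```

View pics/e2.png

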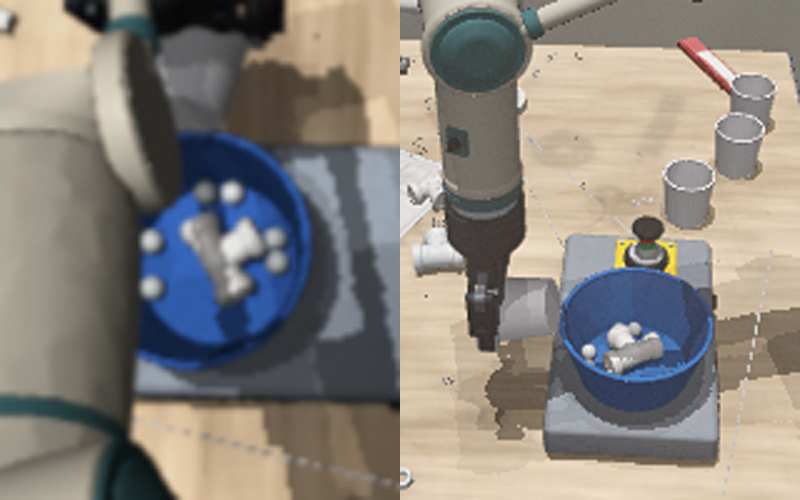

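Call:
arm_command([
  {"xyz": [0.4, 0, -0.3], "yaw": 0, "claw": 6.0},
  {"xyz": [0.7, 0, -0.7], "yaw": 0, "claw": 6.0},
  {"xyz": [0.9, 0, -1.2], "yaw": 0, "claw": 6.0},
  {"xyz": [1.2, 0, -1.7], "yaw": 0, "claw": 6.0},
  {"xyz": [1.5, 0, -2.3], "yaw": 0, "claw": 6.0},
  {"xyz": [1.8, 0, -2.8], "yaw": 0, "claw": 6.0},
  {"xyz": [2.1, 0, -3.2], "yaw": 0, "claw": 6.0},
  {"xyz": [2.4, 0, -3.6], "yaw": 0, "claw": 6.0},
  {"xyz": [2.8, 0, -4.0], "yaw": 0, "claw": 6.0},
  {"xyz": [2.8, 0, -4.0], "yaw": 0, "claw": 6.0},
])

```text
time_s: 13.6
ee_pos: [0.6312, 0.2255, 0.1765]
tcp_rot: [0.0, 3.141, 0.001]
contact_force: [0.5, -0.5, -1.1]
width: 0.0655
```

```bash
python3 look2.py e3
```

```text
13.6 [0.63120737 0.2254849  0.17647776] 0.06550339567254602 [ 0.46465555 -0.45444652 -1.14865134]
```

View pics/e3.png

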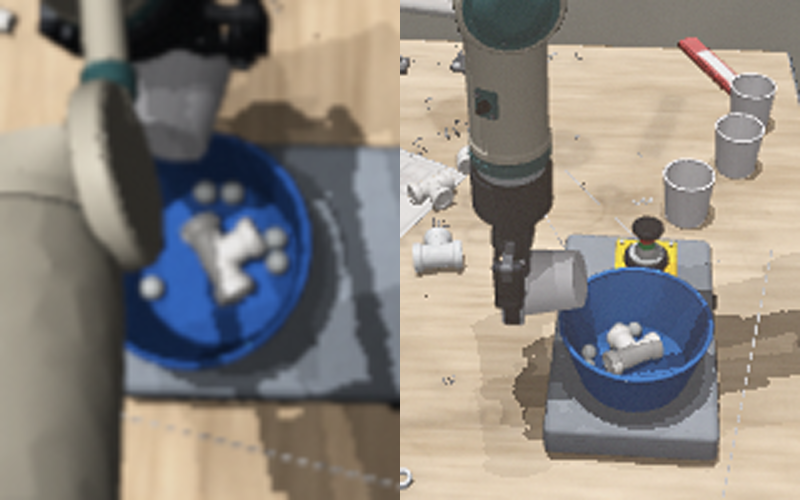

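Call:
arm_command([
  {"xyz": [-1.5, 0, 0], "yaw": 0, "claw": 6.0},
  {"xyz": [-3.2, 0, 0], "yaw": 0, "claw": 6.0},
  {"xyz": [-3.6, 0, 0.5], "yaw": 0, "claw": 6.0},
  {"xyz": [-3.6, 0, 1.5], "yaw": 0, "claw": 6.0},
  {"xyz": [-3.6, 0, 2.7], "yaw": 0, "claw": 6.0},
  {"xyz": [-3.6, 0, 3.6], "yaw": 0, "claw": 6.0},
  {"xyz": [-3.2, 0, 3.6], "yaw": 0, "claw": 6.0},
  {"xyz": [-2.8, 0, 3.6], "yaw": 0, "claw": 6.0},
  {"xyz": [-2.5, 0, 3.6], "yaw": 0, "claw": 6.0},
  {"xyz": [-2.3, 0, 3.6], "yaw": 0, "claw": 6.0},
])

```text
time_s: 14.53
ee_pos: [0.6564, 0.2254, 0.1406]
tcp_rot: [-0.0, 3.136, 0.0]
contact_force: [6.5, -1.0, -1.2]
width: 0.0654
```

Call:
arm_command([
  {"xyz": [0.1, 0, 0], "yaw": 0, "claw": 6.0},
  {"xyz": [0.2, 0, 0], "yaw": 0, "claw": 6.0},
  {"xyz": [0.25, 0, 0], "yaw": 0, "claw": 6.0},
  {"xyz": [0.3, 0, 0], "yaw": 0, "claw": 6.0},
  {"xyz": [0.35, 0, 0], "yaw": 0, "claw": 6.0},
  {"xyz": [0.4, 0, 0], "yaw": 0, "claw": 6.0},
  {"xyz": [0.45, 0, 0], "yaw": 0, "claw": 6.0},
  {"xyz": [0.5, 0, 0], "yaw": 0, "claw": 6.0},
  {"xyz": [0.5, 0, 0], "yaw": 0, "claw": 6.0},
  {"xyz": [0.5, 0, 0], "yaw": 0, "claw": 6.0},
])

```text
time_s: 15.37
ee_pos: [0.6519, 0.2255, 0.1411]
tcp_rot: [0.001, 3.136, 0.002]
contact_force: [5.5, -0.1, 3.5]
width: 0.0655
```

```bash
python3 look.py e4
```

```text
15.3667 [0.65193533 0.22552386 0.14106026] 0.06548511084526822 [ 5.52283643 -0.05733859  3.49068579]
```

View pics/e4.png

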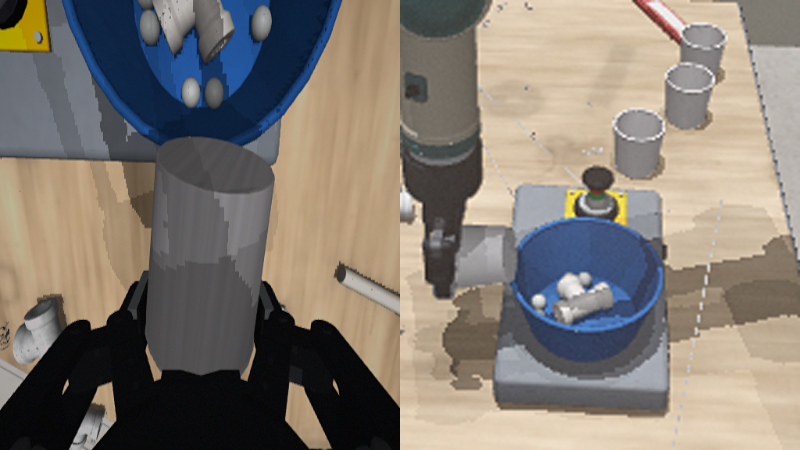

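Call:
arm_command([
  {"xyz": [0.2, 0, -0.1], "yaw": 0, "claw": 6.0},
  {"xyz": [0.3, 0, -0.3], "yaw": 0, "claw": 6.0},
  {"xyz": [0.4, 0, -0.5], "yaw": 0, "claw": 6.0},
  {"xyz": [0.5, 0, -0.7], "yaw": 0, "claw": 6.0},
  {"xyz": [0.6, 0, -0.9], "yaw": 0, "claw": 6.0},
  {"xyz": [0.7, 0, -1.0], "yaw": 0, "claw": 6.0},
  {"xyz": [0.8, 0, -1.1], "yaw": 0, "claw": 6.0},
  {"xyz": [0.9, 0, -1.2], "yaw": 0, "claw": 6.0},
  {"xyz": [0.9, 0, -1.2], "yaw": 0, "claw": 6.0},
  {"xyz": [0.9, 0, -1.2], "yaw": 0, "claw": 6.0},
])

```text
time_s: 16.3
ee_pos: [0.6456, 0.2263, 0.1535]
tcp_rot: [0.001, 3.129, 0.004]
contact_force: [10.0, 1.3, 0.8]
width: 0.0656
```

```bash
python3 look.py e5
```

```text
16.3 [0.6455919  0.22629591 0.15352376] 0.06558275401528994 [10.04310665  1.25184781  0.8166446 ]
```

View pics/e5.png

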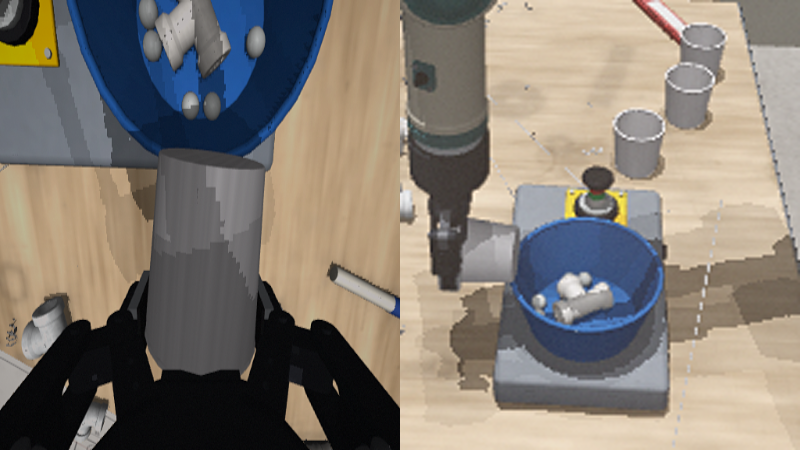

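Call:
arm_command([
  {"xyz": [0.15, 0, -0.1], "yaw": 0, "claw": 6.0},
  {"xyz": [0.3, 0, -0.2], "yaw": 0, "claw": 6.0},
  {"xyz": [0.4, 0, -0.3], "yaw": 0, "claw": 6.0},
  {"xyz": [0.5, 0, -0.5], "yaw": 0, "claw": 6.0},
  {"xyz": [0.6, 0, -0.6], "yaw": 0, "claw": 6.0},
  {"xyz": [0.7, 0, -0.7], "yaw": 0, "claw": 6.0},
  {"xyz": [0.8, 0, -0.8], "yaw": 0, "claw": 6.0},
  {"xyz": [1.0, 0, -1.0], "yaw": 0, "claw": 6.0},
  {"xyz": [1.2, 0, -1.1], "yaw": 0, "claw": 6.0},
  {"xyz": [1.2, 0, -1.1], "yaw": 0, "claw": 6.0},
])

```text
time_s: 17.23
ee_pos: [0.6347, 0.2266, 0.166]
tcp_rot: [0.001, 3.126, 0.006]
contact_force: [11.7, 1.1, 4.5]
width: 0.0653
```

```bash
python3 look.py e6
```

```text
17.2333 [0.63472464 0.22655731 0.16600659] 0.06528455667863774 [11.74859298  1.08065481  4.51846929]
```

View pics/e6.png

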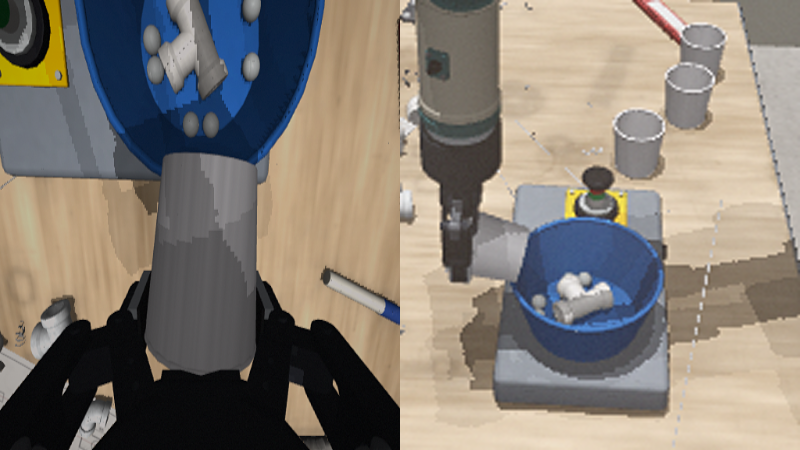

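Call:
arm_command([
  {"xyz": [0.3, 0, -0.2], "yaw": 0, "claw": 6.0},
  {"xyz": [0.5, 0, -0.4], "yaw": 0, "claw": 6.0},
  {"xyz": [0.7, 0, -0.6], "yaw": 0, "claw": 6.0},
  {"xyz": [0.9, 0, -0.8], "yaw": 0, "claw": 6.0},
  {"xyz": [1.1, 0, -0.9], "yaw": 0, "claw": 6.0},
  {"xyz": [1.3, 0, -1.0], "yaw": 0, "claw": 6.0},
  {"xyz": [1.5, 0, -1.1], "yaw": 0, "claw": 6.0},
  {"xyz": [1.7, 0, -1.2], "yaw": 0, "claw": 6.0},
  {"xyz": [1.9, 0, -1.3], "yaw": 0, "claw": 6.0},
  {"xyz": [2.0, 0, -1.3], "yaw": 0, "claw": 6.0},
])

```text
time_s: 18.17
ee_pos: [0.6082, 0.2254, 0.1754]
tcp_rot: [-0.0, -3.141, -0.0]
contact_force: [-0.4, 0.6, -1.1]
width: 0.0658
```

```bash
python3 look.py e7
```

```text
18.1667 [0.60824193 0.22537751 0.17539413] 0.06575929883871774 [-0.35824651  0.64695295 -1.062324  ]
```

View pics/e7.png

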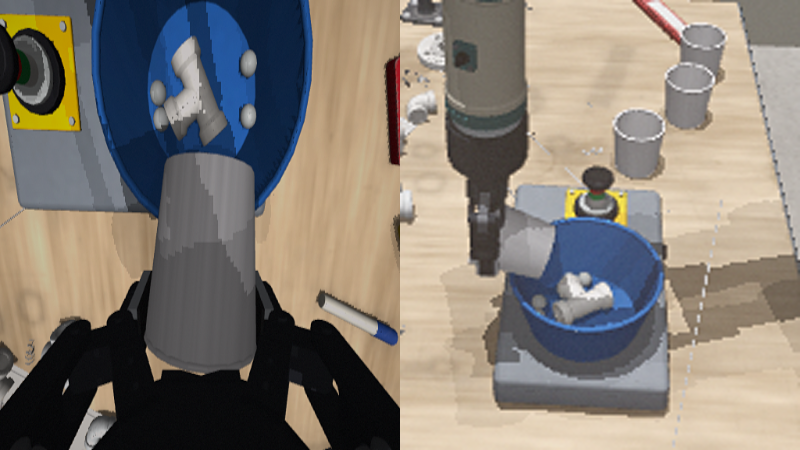

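Call:
arm_command([
  {"xyz": [0, 0, -1.2], "yaw": 0, "claw": 6.0},
  {"xyz": [0, 0, -2.4], "yaw": 0, "claw": 6.0},
  {"xyz": [-1.5, 0, -2.6], "yaw": 0, "claw": 6.0},
  {"xyz": [-3.2, 0, -2.6], "yaw": 0, "claw": 6.0},
  {"xyz": [-4.8, 0, -2.0], "yaw": 0, "claw": 6.0},
  {"xyz": [-5.0, 0, -0.5], "yaw": 0, "claw": 6.0},
  {"xyz": [-5.0, 0, 0.8], "yaw": 0, "claw": 6.0},
  {"xyz": [-4.7, 0, 1.4], "yaw": 0, "claw": 6.0},
  {"xyz": [-4.2, 0, 1.4], "yaw": 0, "claw": 6.0},
  {"xyz": [-3.8, 0, 1.4], "yaw": 0, "claw": 6.0},
])

```text
time_s: 19.1
ee_pos: [0.6459, 0.2253, 0.1611]
tcp_rot: [-0.001, -3.14, 0.0]
contact_force: [0.4, 0.8, -0.8]
width: 0.0649
```

Call:
arm_command([
  {"xyz": [0.1, 0, 0], "yaw": 0, "claw": 6.0},
  {"xyz": [0.2, 0, 0], "yaw": 0, "claw": 6.0},
  {"xyz": [0.3, 0, 0], "yaw": 0, "claw": 6.0},
  {"xyz": [0.4, 0, 0], "yaw": 0, "claw": 6.0},
  {"xyz": [0.5, 0, 0], "yaw": 0, "claw": 6.0},
  {"xyz": [0.6, 0, 0], "yaw": 0, "claw": 6.0},
  {"xyz": [0.7, 0, 0], "yaw": 0, "claw": 6.0},
  {"xyz": [0.8, 0, 0], "yaw": 0, "claw": 6.0},
  {"xyz": [0.8, 0, 0], "yaw": 0, "claw": 6.0},
  {"xyz": [0.8, 0, 0], "yaw": 0, "claw": 6.0},
])

```text
time_s: 19.93
ee_pos: [0.6393, 0.2254, 0.1616]
tcp_rot: [0.001, 3.14, 0.0]
contact_force: [2.5, -0.2, -0.6]
width: 0.0654
```

```bash
python3 look.py e8
```

```text
19.9333 [0.63929828 0.22536477 0.16156662] 0.06539292173615487 [ 2.51139    -0.21845918 -0.62645015]
```

View pics/e8.png

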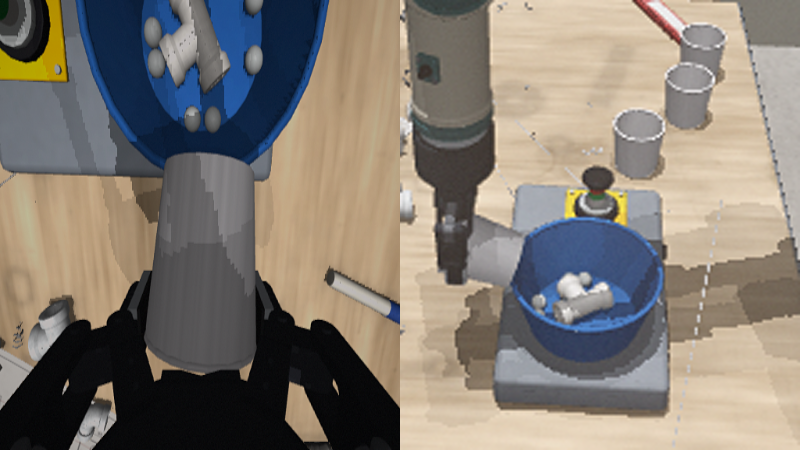

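Call:
arm_command([
  {"xyz": [0.3, 0, -0.1], "yaw": 0, "claw": 6.0},
  {"xyz": [0.5, 0, -0.2], "yaw": 0, "claw": 6.0},
  {"xyz": [0.7, 0, -0.4], "yaw": 0, "claw": 6.0},
  {"xyz": [0.8, 0, -0.5], "yaw": 0, "claw": 6.0},
  {"xyz": [0.9, 0, -0.6], "yaw": 0, "claw": 6.0},
  {"xyz": [1.0, 0, -0.7], "yaw": 0, "claw": 6.0},
  {"xyz": [1.1, 0, -0.8], "yaw": 0, "claw": 6.0},
  {"xyz": [1.2, 0, -0.8], "yaw": 0, "claw": 6.0},
  {"xyz": [1.3, 0, -0.9], "yaw": 0, "claw": 6.0},
  {"xyz": [1.3, 0, -0.9], "yaw": 0, "claw": 6.0},
])

```text
time_s: 20.87
ee_pos: [0.6284, 0.2262, 0.1722]
tcp_rot: [0.001, 3.134, 0.004]
contact_force: [4.8, 1.5, 2.5]
width: 0.0653
```

```bash
python3 look.py e9
```

```text
20.8667 [0.62835743 0.22623699 0.1722305 ] 0.06526482522296025 [4.77159418 1.52640639 2.46428627]
```

View pics/e9.png

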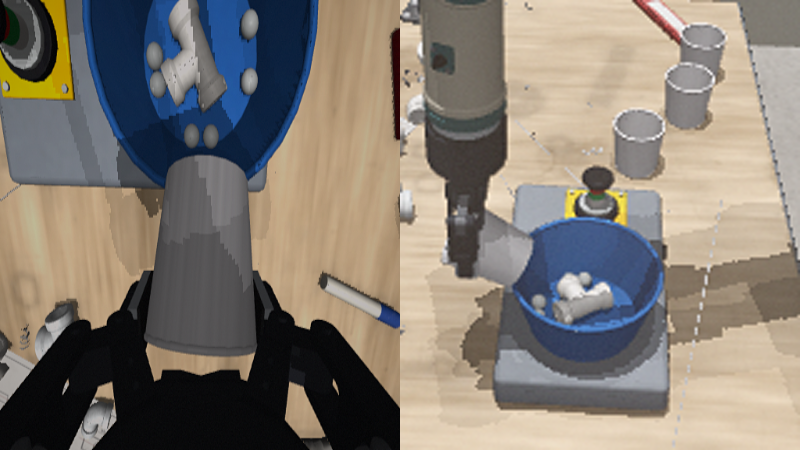

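Call:
arm_command([
  {"xyz": [0.2, 0, -0.1], "yaw": 0, "claw": 6.0},
  {"xyz": [0.3, 0, -0.2], "yaw": 0, "claw": 6.0},
  {"xyz": [0.5, 0, -0.3], "yaw": 0, "claw": 6.0},
  {"xyz": [0.6, 0, -0.3], "yaw": 0, "claw": 6.0},
  {"xyz": [0.7, 0, -0.4], "yaw": 0, "claw": 6.0},
  {"xyz": [0.8, 0, -0.5], "yaw": 0, "claw": 6.0},
  {"xyz": [0.9, 0, -0.5], "yaw": 0, "claw": 6.0},
  {"xyz": [1.0, 0, -0.6], "yaw": 0, "claw": 6.0},
  {"xyz": [1.1, 0, -0.6], "yaw": 0, "claw": 6.0},
  {"xyz": [1.2, 0, -0.7], "yaw": 0, "claw": 6.0},
])

```text
time_s: 21.8
ee_pos: [0.6167, 0.2264, 0.1796]
tcp_rot: [0.001, 3.133, 0.005]
contact_force: [5.3, 2.2, 3.6]
width: 0.0649
```

```bash
python3 look.py e10
```

```text
21.8 [0.61674823 0.2263982  0.17961063] 0.06493506380409146 [5.34281588 2.20977216 3.60054489]
```

View pics/e10.png

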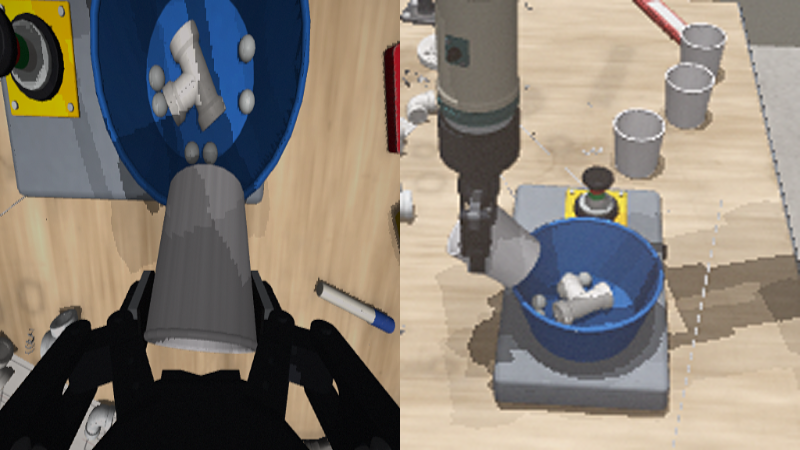

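Call:
arm_command([
  {"xyz": [0.2, 0, -0.1], "yaw": 0, "claw": 6.0},
  {"xyz": [0.3, 0, -0.1], "yaw": 0, "claw": 6.0},
  {"xyz": [0.5, 0, -0.2], "yaw": 0, "claw": 6.0},
  {"xyz": [0.6, 0, -0.2], "yaw": 0, "claw": 6.0},
  {"xyz": [0.7, 0, -0.3], "yaw": 0, "claw": 6.0},
  {"xyz": [0.8, 0, -0.3], "yaw": 0, "claw": 6.0},
  {"xyz": [0.9, 0, -0.3], "yaw": 0, "claw": 6.0},
  {"xyz": [1.0, 0, -0.4], "yaw": 0, "claw": 6.0},
  {"xyz": [1.1, 0, -0.4], "yaw": 0, "claw": 6.0},
  {"xyz": [1.2, 0, -0.4], "yaw": 0, "claw": 6.0},
])

```text
time_s: 22.73
ee_pos: [0.6046, 0.2264, 0.184]
tcp_rot: [0.001, 3.133, 0.004]
contact_force: [5.5, 1.9, 7.6]
width: 0.0651
```

```bash
python3 look.py e11
```

```text
22.7333 [0.60461424 0.22640525 0.18404839] 0.06514602643391611 [5.53872375 1.87905667 7.5623259 ]
```

View pics/e11.png

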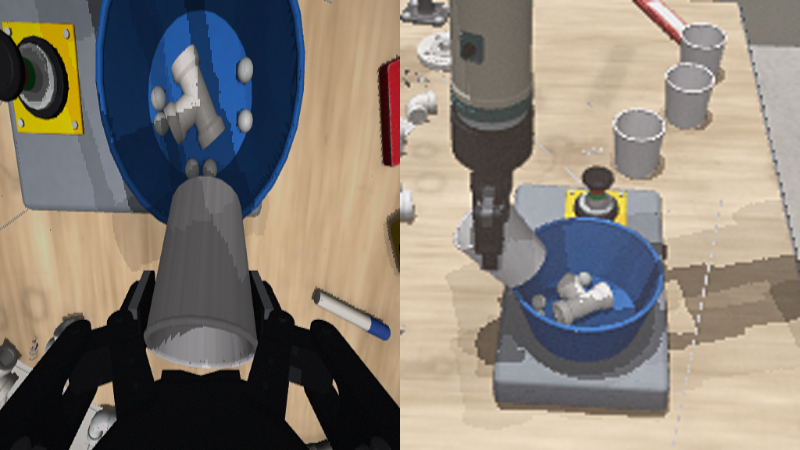

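Call:
arm_command([
  {"xyz": [0.2, 0, 0], "yaw": 0, "claw": 6.0},
  {"xyz": [0.4, 0, -0.1], "yaw": 0, "claw": 6.0},
  {"xyz": [0.6, 0, -0.1], "yaw": 0, "claw": 6.0},
  {"xyz": [0.8, 0, -0.1], "yaw": 0, "claw": 6.0},
  {"xyz": [1.0, 0, -0.1], "yaw": 0, "claw": 6.0},
  {"xyz": [1.2, 0, -0.1], "yaw": 0, "claw": 6.0},
  {"xyz": [1.4, 0, -0.1], "yaw": 0, "claw": 6.0},
  {"xyz": [1.6, 0, -0.1], "yaw": 0, "claw": 6.0},
  {"xyz": [1.8, 0, -0.1], "yaw": 0, "claw": 6.0},
  {"xyz": [1.8, 0, -0.1], "yaw": 0, "claw": 6.0},
])

```text
time_s: 23.67
ee_pos: [0.5858, 0.2264, 0.1861]
tcp_rot: [0.0, 3.134, 0.004]
contact_force: [2.1, 2.0, 12.1]
width: 0.065
```

```bash
python3 look.py e12
```

```text
23.6667 [0.58579968 0.22637028 0.18609897] 0.06504699712200608 [ 2.09092098  2.04174878 12.09171294]
```

View pics/e12.png

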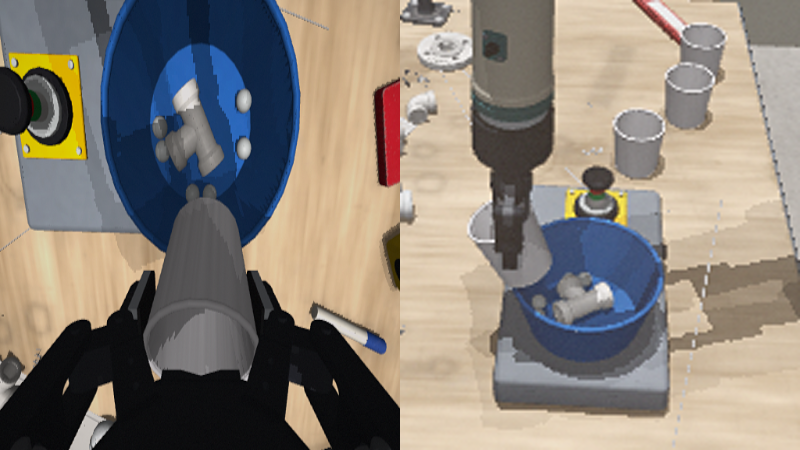

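Call:
arm_command([
  {"xyz": [0.3, 0, 0], "yaw": 0, "claw": 6.0},
  {"xyz": [0.6, 0, 0], "yaw": 0, "claw": 6.0},
  {"xyz": [0.9, 0, 0], "yaw": 0, "claw": 6.0},
  {"xyz": [1.2, 0, 0], "yaw": 0, "claw": 6.0},
  {"xyz": [1.2, 0, 0], "yaw": 0, "claw": 6.0},
  {"xyz": [1.2, 0, -1], "yaw": 0, "claw": 6.0},
  {"xyz": [1.2, 0, -3], "yaw": 0, "claw": 6.0},
  {"xyz": [1.2, 0, -5], "yaw": 0, "claw": 6.0},
  {"xyz": [1.2, 0, -7], "yaw": 0, "claw": 6.0},
  {"xyz": [1.2, -1, -7.5], "yaw": 0, "claw": 6.0},
])

```text
time_s: 24.6
ee_pos: [0.5721, 0.2166, 0.2604]
tcp_rot: [-0.002, 3.139, 0.003]
contact_force: [0.6, 0.7, -0.2]
width: 0.0651
```

```bash
python3 look.py e13
```

```text
24.6 [0.57206694 0.21661821 0.26043527] 0.06508426533011137 [ 0.61241294  0.7352602  -0.19762011]
```

View pics/e13.png

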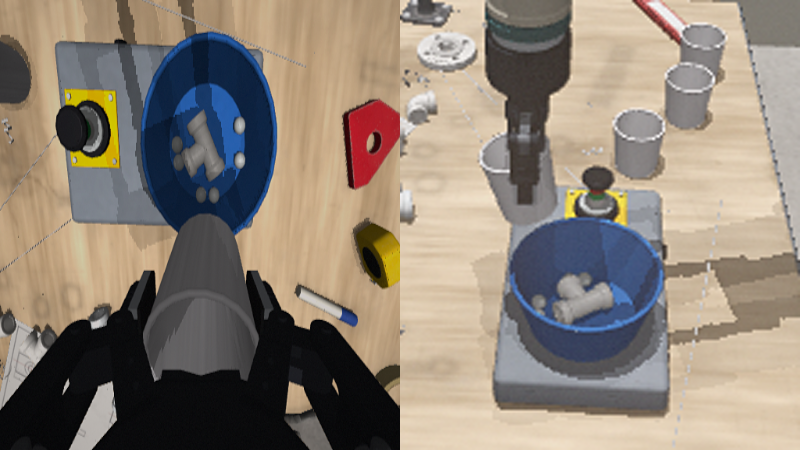

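Call:
arm_command([
  {"xyz": [0.5, -1.5, 0], "yaw": 0, "claw": 6.0},
  {"xyz": [1.2, -5, 0], "yaw": 0, "claw": 6.0},
  {"xyz": [2, -8.8, 0], "yaw": 0, "claw": 6.0},
  {"xyz": [2.8, -12.6, 0], "yaw": 0, "claw": 6.0},
  {"xyz": [3.6, -16.4, 0], "yaw": 0, "claw": 6.0},
  {"xyz": [4.4, -20.2, 0], "yaw": 0, "claw": 6.0},
  {"xyz": [5.2, -24, 0], "yaw": 0, "claw": 6.0},
  {"xyz": [6, -27.8, 0], "yaw": 0, "claw": 6.0},
  {"xyz": [6.8, -31.6, 0], "yaw": 0, "claw": 6.0},
  {"xyz": [7.6, -35, 0], "yaw": 0, "claw": 6.0},
])

```text
time_s: 25.53
ee_pos: [0.4928, -0.1368, 0.2555]
tcp_rot: [-0.002, -3.137, -0.001]
contact_force: [0.6, -0.4, -0.4]
width: 0.0653
```

Call:
arm_command([
  {"xyz": [0.8, -3.5, 0.5], "yaw": 0, "claw": 6.0},
  {"xyz": [1.4, -6.5, 1.5], "yaw": 0, "claw": 6.0},
  {"xyz": [1.6, -9, 3], "yaw": 0, "claw": 6.0},
  {"xyz": [1.6, -9.5, 5], "yaw": 0, "claw": 6.0},
  {"xyz": [1.6, -9.5, 7.5], "yaw": 0, "claw": 6.0},
  {"xyz": [1.6, -9.5, 10], "yaw": 0, "claw": 6.0},
  {"xyz": [1.6, -9.5, 12.5], "yaw": 0, "claw": 6.0},
  {"xyz": [1.6, -9.5, 14.5], "yaw": 0, "claw": 6.0},
  {"xyz": [1.6, -9.5, 16], "yaw": 0, "claw": 6.0},
  {"xyz": [1.6, -9.5, 17], "yaw": 0, "claw": 6.0},
])

```text
time_s: 26.37
ee_pos: [0.4762, -0.2285, 0.0841]
tcp_rot: [-0.001, -3.135, -0.006]
contact_force: [-0.8, -0.4, -1.5]
width: 0.0649
```

```bash
python3 - <<'E'
from h import *
st=readout.get_state();print(st["time_s"],st["ee_pos"],st["width"],st["contact_force"])
w=imaging.get_image("wrist")[:,:,::-1]; s=imaging.get_image("side")[:,:,::-1]
z=cv2.resize(s[100:220,210:340],(400,450),interpolation=cv2.INTER_CUBIC)
cv2.imwrite("pics/f1.png",np.hstack([cv2.resize(w,(400,450)),z]))
E
```

```text
26.3667 [ 0.47621659 -0.22849711  0.08406574] 0.06490415944532757 [-0.80212967 -0.35403033 -1.5214179 ]
```

View pics/f1.png

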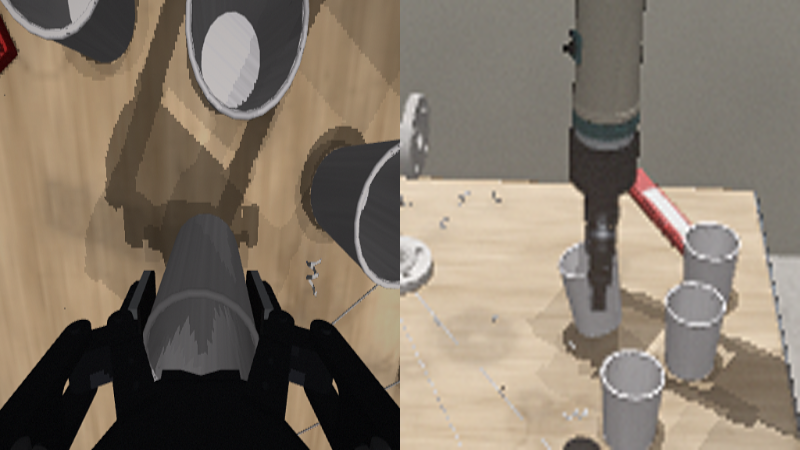

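Call:
arm_command([
  {"xyz": [0, 0, 0.6], "yaw": 0, "claw": 6.0},
  {"xyz": [0, 0, 1.2], "yaw": 0, "claw": 6.0},
  {"xyz": [0, 0, 1.6], "yaw": 0, "claw": 6.0},
  {"xyz": [0, 0, 1.9], "yaw": 0, "claw": 6.0},
  {"xyz": [0, 0, 2.1], "yaw": 0, "claw": 6.0},
  {"xyz": [0, 0, 2.2], "yaw": 0, "claw": 6.0},
  {"xyz": [0, 0, 2.3], "yaw": 0, "claw": 6.0},
  {"xyz": [0, 0, 2.4], "yaw": 0, "claw": 6.0},
  {"xyz": [0, 0, 2.5], "yaw": 0, "claw": 6.0},
  {"xyz": [0, 0, 2.5], "yaw": 0, "claw": 6.0},
])

```text
time_s: 27.3
ee_pos: [0.4796, -0.2296, 0.0623]
tcp_rot: [0.0, 3.142, 0.0]
contact_force: [-0.4, 0.6, -0.8]
width: 0.0651
```

```bash
cat > look3.py <<'E'
from h import *
import sys
st=readout.get_state();print(st["time_s"],st["ee_pos"],st["width"],st["contact_force"])
w=imaging.get_image("wrist")[:,:,::-1]; s=imaging.get_image("side")[:,:,::-1]
z=cv2.resize(s[100:220,210:340],(400,450),interpolation=cv2.INTER_CUBIC)
cv2.imwrite(f"pics/{sys.argv[1]}.png",np.hstack([cv2.resize(w,(400,450)),z]))
E
python3 look3.py f2
```

```text
27.3 [ 0.47957661 -0.22957594  0.06228482] 0.06511125067596543 [-0.43168831  0.61764247 -0.83925248]
```

View pics/f2.png

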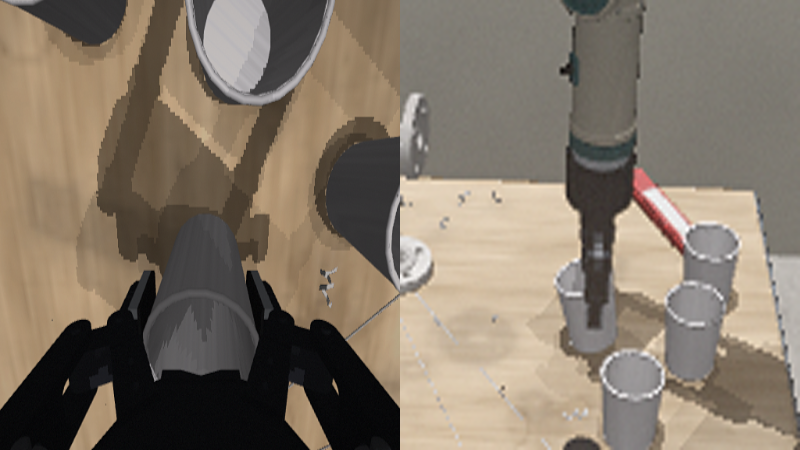

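Call:
arm_command([
  {"xyz": [0, 0, 0.1], "yaw": 0, "claw": 6.0},
  {"xyz": [0, 0, 0.2], "yaw": 0, "claw": 6.0},
  {"xyz": [0, 0, 0.3], "yaw": 0, "claw": 6.0},
  {"xyz": [0, 0, 0.4], "yaw": 0, "claw": 6.0},
  {"xyz": [0, 0, 0.5], "yaw": 0, "claw": 6.0},
  {"xyz": [0, 0, 0.6], "yaw": 0, "claw": 6.0},
  {"xyz": [0, 0, 0.7], "yaw": 0, "claw": 6.0},
  {"xyz": [0, 0, 0.8], "yaw": 0, "claw": 6.0},
  {"xyz": [0, 0, 0.8], "yaw": 0, "claw": 6.0},
  {"xyz": [0, 0, 0.8], "yaw": 0, "claw": 6.0},
])

```text
time_s: 28.23
ee_pos: [0.4798, -0.2297, 0.0579]
tcp_rot: [0.0, 3.14, -0.002]
contact_force: [-6.7, 3.1, 25.0]
width: 0.0648
```

```bash
python3 look3.py f3
```

```text
28.2333 [ 0.47982082 -0.22973498  0.05786857] 0.06483448334910376 [-6.72645397  3.08507936 24.99561441]
```

View pics/f3.png

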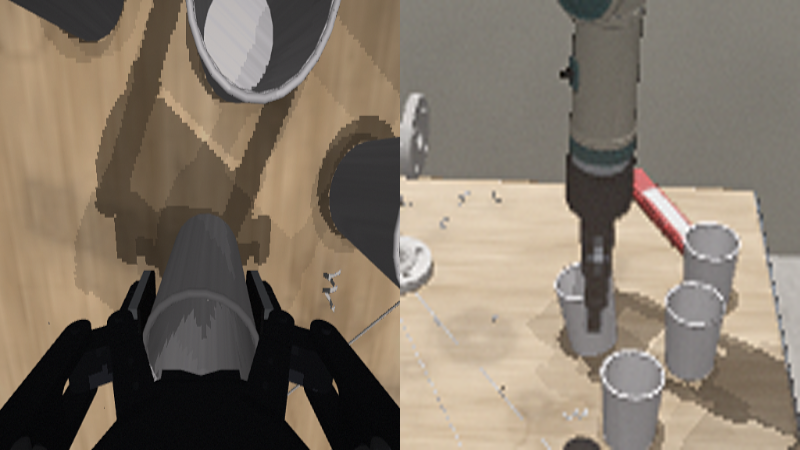

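Call:
arm_command([
  {"xyz": [0, 0, -0.2], "yaw": 0, "claw": 6.0},
  {"xyz": [0, 0, -0.35], "yaw": 0, "claw": 6.0},
  {"xyz": [0, 0, -0.35], "yaw": 0, "claw": 6.5},
  {"xyz": [0, 0, -0.35], "yaw": 0, "claw": 6.6},
  {"xyz": [0, 0, -0.35], "yaw": 0, "claw": 6.7},
  {"xyz": [0, 0, -0.35], "yaw": 0, "claw": 6.8},
  {"xyz": [0, 0, -0.35], "yaw": 0, "claw": 7.0},
  {"xyz": [0, 0, -0.35], "yaw": 0, "claw": 7.4},
  {"xyz": [0, 0, -0.35], "yaw": 0, "claw": 8.0},
  {"xyz": [0, 0, -0.35], "yaw": 0, "claw": 8.54},
])

```text
time_s: 29.17
ee_pos: [0.4796, -0.2296, 0.0577]
tcp_rot: [-0.0, -3.142, -0.0]
contact_force: [-0.6, 0.7, 1.4]
width: 0.0853
```

```bash
python3 look3.py f4
```

```text
29.1667 [ 0.47960123 -0.22963406  0.05772839] 0.0853040818611648 [-0.64689118  0.68264638  1.44721077]
```

View pics/f4.png

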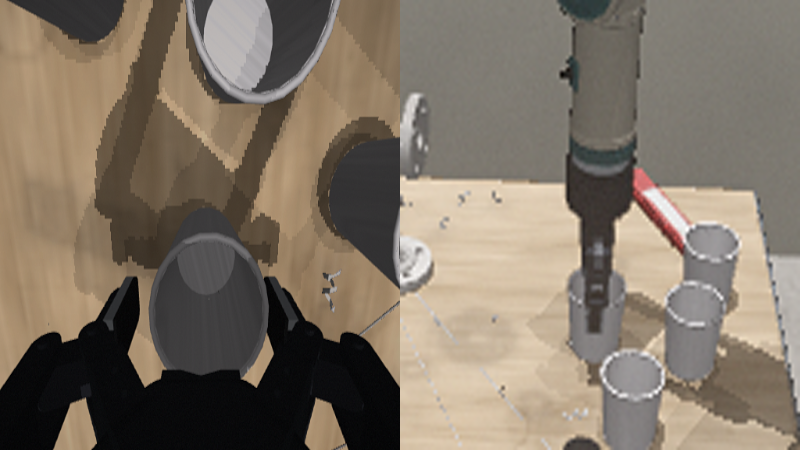

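The cup now stands upright and empty. I'll lift off, close the fingers and go over the plunger.

Call:
arm_command([
  {"xyz": [0, 0, -0.5], "yaw": 0, "claw": 8.54},
  {"xyz": [0, 0, -2], "yaw": 0, "claw": 8.54},
  {"xyz": [0, 0, -4.5], "yaw": 0, "claw": 8.54},
  {"xyz": [0, 0, -7.5], "yaw": 0, "claw": 8.54},
  {"xyz": [0, 0, -10.5], "yaw": 0, "claw": 8},
  {"xyz": [0, 0, -13.5], "yaw": 0, "claw": 6},
  {"xyz": [0, 0, -16], "yaw": 0, "claw": 4},
  {"xyz": [-0.2, 2, -17], "yaw": 0, "claw": 2},
  {"xyz": [-0.4, 5, -17], "yaw": 0, "claw": 0},
  {"xyz": [-0.6, 8, -17], "yaw": 0, "claw": 0},
])

```text
time_s: 30.1
ee_pos: [0.4861, -0.1496, 0.2295]
tcp_rot: [0.004, 3.138, -0.002]
contact_force: [-0.9, 0.7, -0.9]
width: 0.0193
```

Call:
arm_command([
  {"xyz": [-0.2, 3, 0], "yaw": 0, "claw": 0},
  {"xyz": [-0.4, 6, 0], "yaw": 0, "claw": 0},
  {"xyz": [-0.6, 9, 0], "yaw": 0, "claw": 0},
  {"xyz": [-0.8, 12, 0], "yaw": 0, "claw": 0},
  {"xyz": [-1, 15, 0], "yaw": 0, "claw": 0},
  {"xyz": [-1.1, 18, 0], "yaw": 0, "claw": 0},
  {"xyz": [-1.1, 20, 0], "yaw": 0, "claw": 0},
  {"xyz": [-1.1, 20.5, 0.5], "yaw": 0, "claw": 0},
  {"xyz": [-1.1, 20.5, 2], "yaw": 0, "claw": 0},
  {"xyz": [-1.1, 20.5, 3], "yaw": 0, "claw": 0},
])

```text
time_s: 30.93
ee_pos: [0.4963, 0.0555, 0.1973]
tcp_rot: [-0.002, 3.141, -0.001]
contact_force: [-0.6, -0.5, -0.0]
width: 0.0003
```

```bash
python3 - <<'E'
from h import *
st=readout.get_state();print(st["time_s"],st["ee_pos"],st["width"],st["contact_force"])
w=imaging.get_image("wrist")[:,:,::-1]; t=imaging.get_image("top")[:,:,::-1]
cv2.imwrite("pics/g1t.png",cv2.resize(t[150:300,90:420],None,fx=2.4,fy=2.4,interpolation=cv2.INTER_CUBIC))
cv2.imwrite("pics/g1w.png",w)
E
```

```text
30.9333 [0.49633987 0.05545703 0.19731268] 0.0003155431687517891 [-0.62047552 -0.5139955  -0.02666863]
```

View pics/g1t.png

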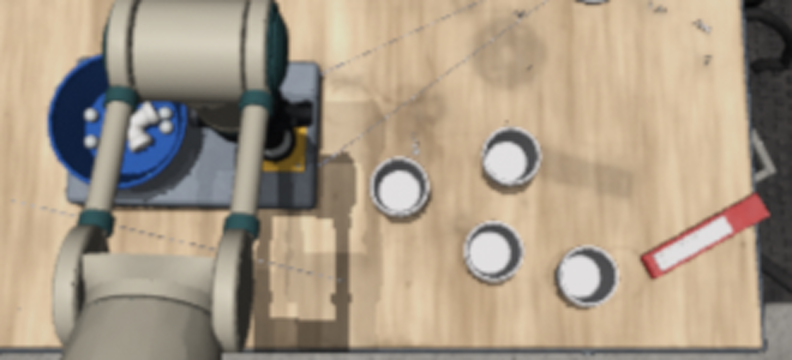

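View pics/g1w.png

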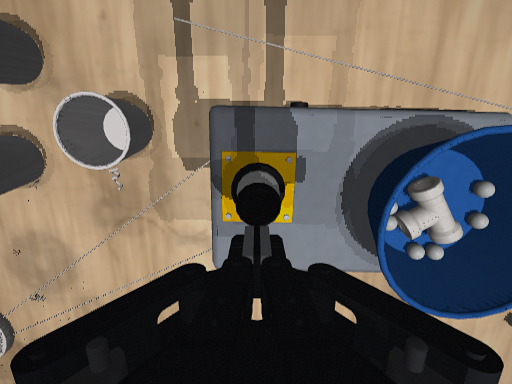

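```bash
python3 - <<'E'
from h import *
st=readout.get_state(); R=Ro.from_rotvec(st["tcp_rot"]).as_matrix()
c=imaging.calibration("wrist");H=c["hand_eye"]
im=cv2.imread("pics/g1w.png"); g=cv2.cvtColor(im,cv2.COLOR_BGR2GRAY)
print(g[204,215:300:4])
for uv in [(259,203)]:
    d=R@H[:3,:3]@np.linalg.solve(c["camera_matrix"],[*uv,1.]); o=st["ee_pos"]+R@H[:3,3]
    print(o+d*(.111-o[2])/d[2])
cv2.imwrite("pics/g1wz.png",cv2.resize(im[140:260,200:320],None,fx=5,fy=5,interpolation=cv2.INTER_CUBIC))
E
```

```text
[101 111 161 145 144  76   9   8   9   6  10  10   6  12  10  12   8 150
 150 152 120 117]
[0.49105697 0.05764252 0.111     ]
```

View pics/g1wz.png

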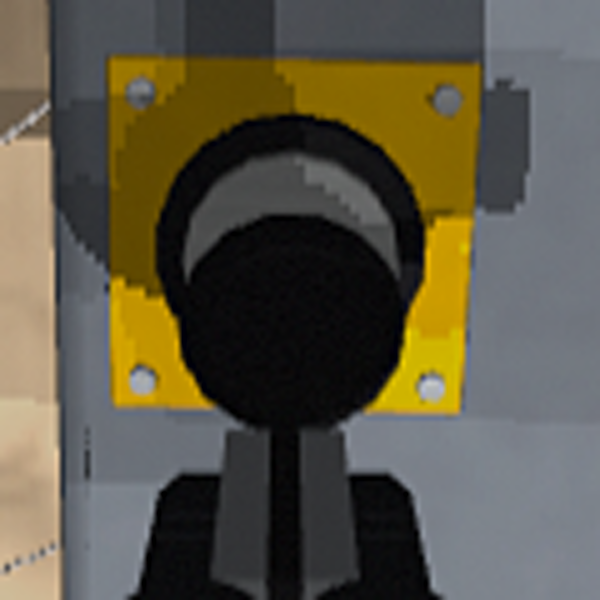

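Call:
arm_command([
  {"xyz": [0.2, 0.15, 1], "yaw": 0, "claw": 0},
  {"xyz": [0.2, 0.15, 2.5], "yaw": 0, "claw": 0},
  {"xyz": [0.2, 0.15, 4], "yaw": 0, "claw": 0},
  {"xyz": [0.2, 0.15, 5], "yaw": 0, "claw": 0},
  {"xyz": [0.2, 0.15, 5.6], "yaw": 0, "claw": 0},
  {"xyz": [0.2, 0.15, 6.1], "yaw": 0, "claw": 0},
  {"xyz": [0.2, 0.15, 6.5], "yaw": 0, "claw": 0},
  {"xyz": [0.2, 0.15, 6.8], "yaw": 0, "claw": 0},
  {"xyz": [0.2, 0.15, 6.9], "yaw": 0, "claw": 0},
  {"xyz": [0.2, 0.15, 6.9], "yaw": 0, "claw": 0},
])

```text
time_s: 31.87
ee_pos: [0.4949, 0.0565, 0.1293]
tcp_rot: [0.0, 3.141, -0.001]
contact_force: [-1.4, -1.6, 4.4]
width: 0.0004
```

```bash
cat > look4.py <<'E'
from h import *
import sys
st=readout.get_state();print(st["time_s"],st["ee_pos"],st["width"],st["contact_force"])
w=imaging.get_image("wrist")[:,:,::-1]; s=imaging.get_image("side")[:,:,::-1]
cv2.imwrite(f"pics/{sys.argv[1]}.png",np.hstack([cv2.resize(w[130:290,176:336],(400,400),interpolation=cv2.INTER_CUBIC),cv2.resize(s[200:250,245:295],(400,400),interpolation=cv2.INTER_CUBIC)]))
E
python3 look4.py h1
```

```text
31.8667 [0.49486257 0.05652026 0.12929846] 0.00039423542377172924 [-1.39308406 -1.55070866  4.44342498]
```

View pics/h1.png

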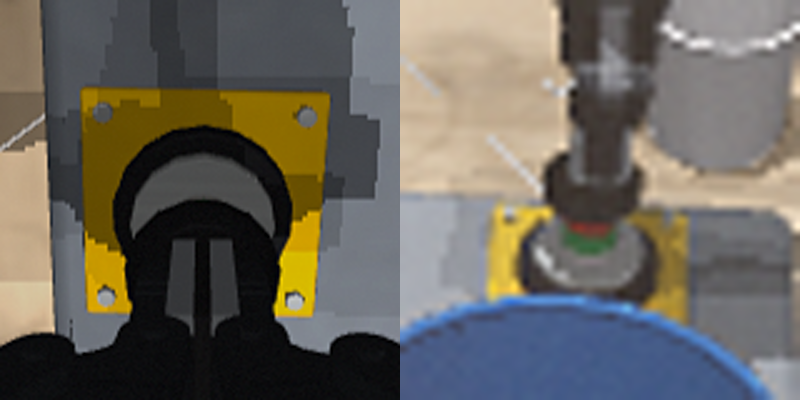

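Call:
arm_command([
  {"xyz": [0, 0, 0.15], "yaw": 0, "claw": 0},
  {"xyz": [0, 0, 0.3], "yaw": 0, "claw": 0},
  {"xyz": [0, 0, 0.4], "yaw": 0, "claw": 0},
  {"xyz": [0, 0, 0.5], "yaw": 0, "claw": 0},
  {"xyz": [0, 0, 0.6], "yaw": 0, "claw": 0},
  {"xyz": [0, 0, 0.7], "yaw": 0, "claw": 0},
  {"xyz": [0, 0, 0.8], "yaw": 0, "claw": 0},
  {"xyz": [0, 0, 0.8], "yaw": 0, "claw": 0},
  {"xyz": [0, 0, 0.8], "yaw": 0, "claw": 0},
  {"xyz": [0, 0, 0.8], "yaw": 0, "claw": 0},
])

```text
time_s: 32.8
ee_pos: [0.4949, 0.0566, 0.1211]
tcp_rot: [0.0, 3.141, -0.001]
contact_force: [-1.9, -2.4, 6.4]
width: 0.0003
```

```bash
python3 look4.py h2
```

```text
32.8 [0.494903   0.05660729 0.12110495] 0.00025310125070295795 [-1.88673591 -2.44354361  6.36453043]
```

View pics/h2.png

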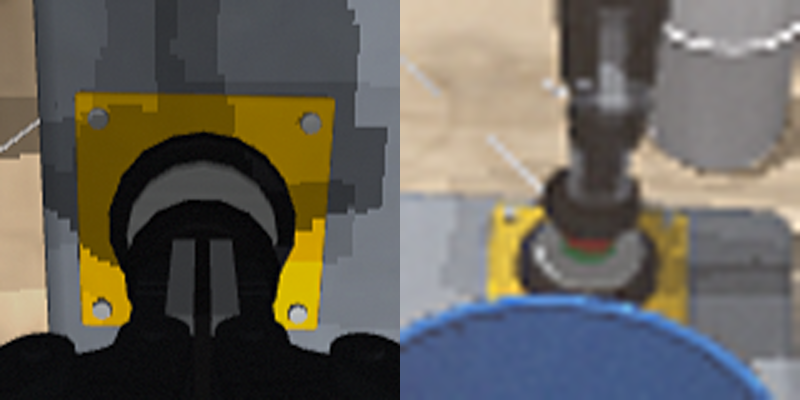

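```bash
python3 - <<'E'
from h import *
from bench import ticket
t=imaging.get_image("top")[:,:,::-1]; cv2.imwrite("pics/end.png",t)
st=readout.get_state();print(st["time_s"],st["ee_pos"],st["contact_force"])
print(ticket.close_job())
E
```

```text
32.95 [0.49490314 0.05661035 0.12110277] [-2.67933709 -4.07166712  5.90142805]
the job is handed in; nothing more can be done
None
```

View pics/end.png

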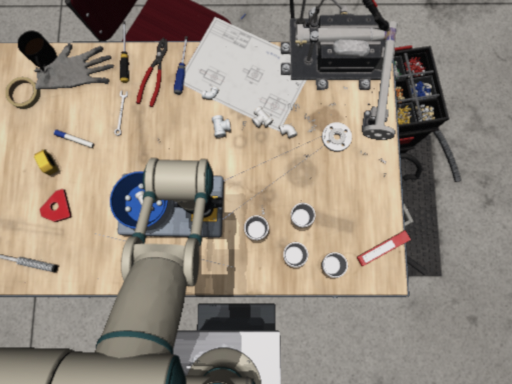

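I handed the job in at about 33 s, with the fingertips holding the run plunger at about 15 mm of its 30 mm travel; no verdict was reported. I held the farthest cup by its rim and, since the moves cannot tilt the tool, tipped it over the bowl rim to pour. I then levered the empty cup nearly upright against the outside of the rim, set it back where it started, and pressed the plunger.

**Last checks**
- **Balls:** all six were counted in the bowl from the top view right after the pour; later pictures showed only part of the bowl.
- **Cup:** it stands upright and empty. The other cups, the flange and the red box look unmoved in the last top picture.
- **Plunger:** by fingertip height the travel is about 14.9 mm. The force read 6.4 N when it settled and 5.9 N at hand-in, against about 6.8 N expected half way. The side picture shows the green band at the collar.

**What did not go cleanly or disagreed**
- **Levering the cup upright:** it slipped over the rim twice and had to be repeated.
- **Setting the cup down:** it was still tilted a few degrees when pressed on the bench at about 25 N, and dropped level when I released it.
- **Plunger position:** the camera estimates differed by about 5 mm in x, so I pressed close to their average, well within the cap.
- **Sideways force:** at the last reading there was a sideways force of up to about 4 N on the fingers, but the position was steady.

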